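Pour the hazelnuts into the serving bowl

ROBOT

A 6-joint arm with a two-finger parallel gripper is mounted at the origin on the work surface. World frame = base frame: x ahead of the robot, y to its left, z up, the work surface at z = 0. Lengths are in m, angles in rad, forces in N, time in s.
With the tool pointing down it reaches from about 0.25 to 0.85 m from the base axis. Payload 12.5 kg.
Tool frame: the origin (TCP) lies on the centre line of the jaws, within the pads' length; the fingertips stand 14 mm ahead of it and the grasp point (between the pads) lies 5 mm behind it; z points along the fingers, y is the line along which they close (so a half turn about z gives the same grasp; the last joint's range is limited). The gripper opens to 93 mm and grips with 3 to 60 N. Pads are 15 mm wide; open, the fingers measure 128 mm over their backs; the gripper's body (75 mm by 188 mm) begins 65 mm behind the grasp point.
Start: joints at [1.099, 0.351, 1.652, -0, 1.139, -0.085], TCP at [0.207, 0.509, 0.233] pointing down, gripper open.
Joint ranges: [-2.75, 2.75], [-0.79, 2.1], [0.01, 2.65], [-1.57, 4.71], [0.07, 3.14], [-2.87, 2.87]. Speed limits (rad/s): [2.22, 2.22, 2.79, 3.14, 3.14, 3.14].

INTERFACE

Orientations are given as a rotation vector (axis times angle).
In Python, from plant import status, imaging, job_done gives the robot as it stands.
- The arm moves only by the tool step_arm, never from a script. Its argument "series" is a list that holds one entry, the list of rows, each a list of 4 numbers: the shift along the world's x, y, z normalised to -1 to 1, where 1 is 15 cm, then the turn about the world's z normalised to -1 to 1, where 1 is 30 degrees. In form: [[[tx, ty, tz, roll], ...]]. A call has 1 to 10 rows; each row shifts and turns the commanded pose from where the row before left it; what a row does not reach is not made up. A row lasts 1/8 s, in which the tool goes at most 62.5 mm and 10.7 degrees, less where a joint would pass 70% of its speed; a pose out of reach is approached as far as the arm can. A call with a number of a shift or a turn outside -1 to 1 is refused whole. A call with a gripper value outside its range is refused whole. "hand" is the closure, from -1 (fully open) to 1 (shut), set as the call begins (left out, the last holds). The fingers move at their own pace and stop on an object; the grip force is fixed at half the most. Time passes only in rows, so rows that do not move let the fingers close. It gives the time, the measured TCP pose, the force, the opening and the grip force at its end, in the units of the state.
- status.get_obs(): the state, without advancing time (a new reading comes with each control period).
- imaging.capture(name): name is "scene" or "top" or "wrist"; returns the picture (480x640x3 uint8, blue, green, red); there is no depth.
- imaging.camera_info(name): a dict with "fx", "fy", "cx", "cy" (pixels), "rvec" (rotation vector, rad) and "tvec" (3), from world to camera coordinates, as OpenCV has them. Camera axes: x right, y down, z forward; pixel columns grow to the right and rows downward; lengths in m; the calibration is good to about 2 mm. A picture is of the moment at which its call begins: read the wrist's pose just before it. camera_info takes no time and is no camera call; for the wrist camera it gives the pose at the moment of the call.
- job_done(): hands the job in; it is judged then, once.
The state is a dict: "time_s": time; "q": joint angles; "qd": joint speeds; "effort": joint torques, N m; "eef_pos": TCP position; "tool_rot": TCP orientation; "force": force on the tool from outside, world axes, zero at the start; "ft_torque": the same for the moment, N m; "opening": finger opening in m; "gripper_force": force on a finger pad.
Only numpy, scipy, OpenCV 4.12 (cv2) and the standard library are available. Lean on these libraries where they do the work, as an engineer would, in place of code of your own. Each camera call takes 0.05 s, during which the arm holds its last target. There are 200 camera calls.

TASK

Pick up the steel cup and pour all eight hazelnuts from it into the wide serving bowl, tipping it low over the bowl so that none are spilled. Then set the empty cup down gently, upright, on the floor of the brass tray, next to the bottle. Leave the bowl about where it stands, and do not push the bottle, the plant or the little dish about.

Things in the scene. Friction and masses are not known exactly. Their poses are not given: they have to be found in the camera images.
- cup: round open steel cup without handle, 95 mm tall, outer diameter 62 mm at the foot, 67 mm at the rim, wall 3 mm, floor 4 mm, about 0.16 kg empty, stiff: a firm grip (50 N) keeps it from turning in the fingers. Stands upright on the counter, filled with the loose hazelnuts to about 55 mm. Origin: centre of its underside; z is its axis, towards the mouth; yaw means nothing.
- cup_rim (a point): centre of the cup's mouth, 95 mm above its underside on its axis
- cup_mid (a point): point inside the cup on its axis, 47.5 mm above its underside
- bowl: wide open white ceramic serving bowl, round, empty: rim diameter 160 mm, 65 mm tall, foot diameter 80 mm, wall 4 mm, floor 6 mm thick, 0.5 kg, loose on the counter. Origin: centre of its underside, z up.
- tray: flat brass bar tray fixed to the counter, 170 mm (its x) by 260 mm (its y); floor top 6 mm above the counter; edge 4 mm thick all round, its top 20 mm up, with a low carrying loop over each short edge (37 mm up). Origin: centre of its underside, z up. The half towards its -y is free for the cup; the bottle stands in the +y half.
- tray_floor (a point): centre of the tray's floor (its top face), axes as the tray
- bottle: closed green glass bottle standing on the tray, diameter 56 mm, 165 mm tall; bystander. Origin: centre of its underside.
- planter: small white pot with a succulent, pot diameter 76 mm and 60 mm tall, leaves up to about 110 mm; bystander on the far side of the counter. Origin: centre of its underside.
- ramekin: small empty white dish, diameter 76 mm, 40 mm tall; bystander on the far side of the counter, not the bowl to be filled. Origin: centre of its underside.
- nut0: one of eight whole hazelnuts in the shell, brown, egg-round, 20 x 20 x 24 mm, 10 g; origin at its centre. It starts inside the cup.
- nut1: another hazelnut, the same
- nut2: another hazelnut, the same
- nut3: another hazelnut, the same
- nut4: another hazelnut, the same
- nut5: another hazelnut, the same
- nut6: another hazelnut, the same
- nut7: another hazelnut, the same
There are look-alikes about, which are no part of the job. Leave any pink or red look-alike of the bowl alone.

How it is judged:
By the outcome, as a careful person would: the job done as asked, in the order asked, and still so for the second after the job is handed in, with the robot touching nothing.
It also fails if it takes over 67 s, if anything falls off the work surface, if the arm or the gripper's body presses on something with over 40 N, if the wrist force passes 120 N, or if a joint passes its speed limit or range.

## Working session

There is one attempt and no reset: what is moved stays moved. The work goes in short steps, Python scripts to look and compute and a tool call to move; the robot and the scene stay as the last step left them, time stands still between calls to the robot, and variables do not carry over. Pictures are saved under pics/ and viewed, at most 10 in all, crops included, and the job is handed in when it is done.

Besides the shell and the picture viewer there is one more tool, called after "Call:" by a JSON object that holds its "name" and its "arguments", one argument or row to a line. step_arm: Moves the arm, as the interface text tells. Scaled input: -1 to 1 covers 15 cm each way for a shift and 30 degrees each way for a turn. Its arguments: {"type":"object","properties":{"series":{"type":"array","items":{"type":"array","items":{"type":"array","items":{"type":"number","minimum":-1,"maximum":1}}}},"hand":{"type":"number"}},"required":["series"]}

```bash
ls; mkdir -p pics; python3 - <<'E'
from plant import status, imaging
import cv2,json
print(status.get_obs())
for n in("scene","top","wrist"):
    print(n,imaging.camera_info(n)); cv2.imwrite(f"pics/{n}0.png",imaging.capture(n))
E
```

```text
pics
{'time_s': 0.0, 'q': array([ 1.09935363e+00,  3.51220480e-01,  1.65240335e+00,  4.70859310e-06,
        1.13909704e+00, -8.46229441e-02]), 'qd': array([ 1.12842186e-03, -4.01964791e-04, -1.20784937e-03, -4.80702793e-06,
       -1.13253770e-03, -5.18614223e-04]), 'effort': array([-3.86976999e-04, -4.97327721e+01, -2.85256469e+01,  6.98283012e-02,
        2.56843865e-02, -8.91744048e-05]), 'eef_pos': array([0.20732686, 0.50908353, 0.23211793]), 'tool_rot': array([-6.03776549e-01, -3.08270725e+00,  1.70214241e-03]), 'force': array([-0.66708386,  0.5262235 ,  0.15794148]), 'ft_torque': array([-0.00118729,  0.00112171, -0.04805962]), 'gripper_force': 0.0, 'opening': 0.09269459118505513}
scene {'fx': 437.2903156269226, 'fy': 437.2903156269226, 'cx': 319.18258194306514, 'cy': 243.7475941203739, 'rvec': array([ 0.69766242,  2.57969517, -1.22380781]), 'tvec': array([ 0.47863382, -0.05728894,  1.37817722])}
top {'fx': 592.551836315102, 'fy': 592.551836315102, 'cx': 324.2769903897776, 'cy': 235.78308518554394, 'rvec': array([ 2.17616425, -2.14258313,  0.16448515]), 'tvec': array([-0.08802476,  0.52673303,  1.35791484])}
wrist {'fx': 375.74714793964955, 'fy': 375.74714793964955, 'cx': 313.0728929143291, 'cy': 240.50893580031723, 'rvec': array([-2.42018723, -1.62779992, -0.21134326]), 'tvec': array([-0.54988342, -0.03219974,  0.38926398])}
```

View pics/scene0.png

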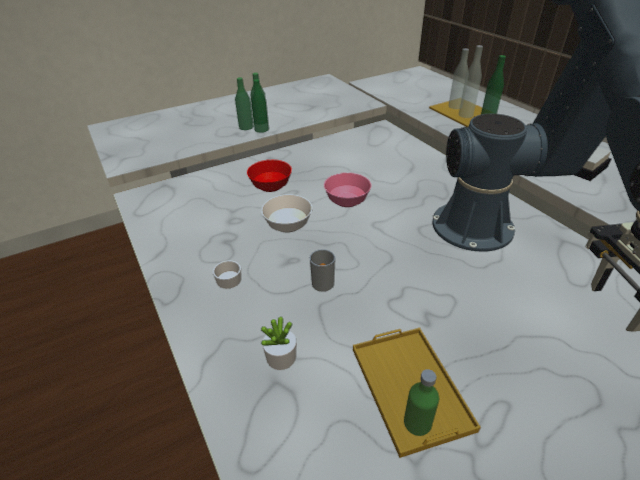

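View pics/top0.png

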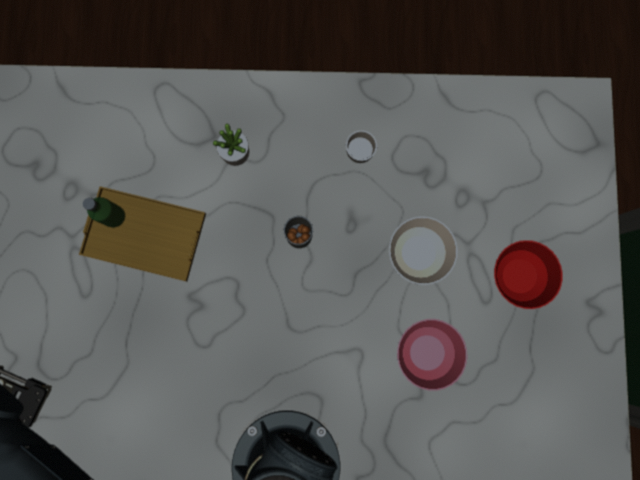

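The scene view shows the cup at (322,270), white bowl (287,214), pink and red look-alikes at (348,190) and (270,176), and the tray with bottle at (415,390). The top view shows the cup mouth at (299,232), bowl rim (423,250), ramekin (361,147), planter (233,148), tray corners (102,188), (206,212), (187,280) and (80,253), and the bottle at about (105,210).

```bash
cat > h.py <<'E'
import numpy as np, cv2
from plant import status, imaging
def ray(n,uv,info=None):
    i=info or imaging.camera_info(n); R=cv2.Rodrigues(i["rvec"])[0]
    d=R.T@np.array([(uv[0]-i["cx"])/i["fx"],(uv[1]-i["cy"])/i["fy"],1]); return -R.T@i["tvec"],d
def onz(n,uv,z,info=None):
    c,d=ray(n,uv,info); return c+d*(z-c[2])/d[2]
def proj(n,P):
    i=imaging.camera_info(n); K=np.array([[i["fx"],0,i["cx"]],[0,i["fy"],i["cy"]],[0,0,1]])
    return cv2.projectPoints(np.array(P,float).reshape(-1,1,3),i["rvec"],i["tvec"],K,None)[0].reshape(-1,2)
E
python3 - <<'E'
from h import *
np.set_printoptions(precision=4,suppress=True)
im=cv2.imread("pics/top0.png"); hsv=cv2.cvtColor(im,cv2.COLOR_BGR2HSV)
m=cv2.inRange(hsv,(15,110,60),(32,255,255)); cs=cv2.findContours(m,0,2)[0]; c=max(cs,key=cv2.contourArea)
box=cv2.boxPoints(cv2.minAreaRect(cv2.convexHull(c))); B=np.array([onz("top",p,.02) for p in box]); print("tray",box,B,B.mean(0),np.linalg.norm(np.diff(B,axis=0),axis=1))
for name,(u,v),r,z in [("cup",(299,232),22,.095),("bowl",(423,250),45,.065),("ramekin",(361,147),22,.04)]:
    p=im[v-r:v+r,u-r:u+r]; s=cv2.resize(p,None,fx=6,fy=6,interpolation=2); cv2.imwrite(f"pics/{name}_c.png",s)
    print(name,onz("top",(u,v),z))
a=[cv2.resize(cv2.imread(f"pics/{n}_c.png"),(390,390)) for n in("cup","bowl")]; cv2.imwrite("pics/crop1.png",np.hstack(a))
print("planter",onz("top",(234,150),.06)); 
g=cv2.inRange(hsv,(45,60,20),(85,255,140)); g[:, 150:]=0; print("bottle px",np.argwhere(g).min(0),np.argwhere(g).max(0))
print("bottle cap",onz("top",(90,205),.165))
# scene cross check: cup rim ellipse
print("cup scene", onz("scene",(322,257),.095),"bowl", onz("scene",(287,208),.065))
E
```

```text
tray [[ 79.2941 253.8235]
 [ 96.3529 185.5883]
 [204.1176 212.5294]
 [187.0588 280.7647]] [[0.4777 0.4958 0.02  ]
 [0.6422 0.4667 0.02  ]
 [0.5814 0.2073 0.02  ]
 [0.4183 0.2404 0.02  ]] [0.5299 0.3526 0.02  ] [0.167  0.2665 0.1664]
cup [ 0.5277 -0.0218  0.095 ]
bowl [ 0.4949 -0.3073  0.065 ]
ramekin [ 0.7439 -0.1648  0.04  ]
planter [0.7249 0.1358 0.06  ]
bottle px [197  88] [225 123]
bottle cap [0.5684 0.423  0.165 ]
cup scene [ 0.5308 -0.0177  0.095 ] bowl [ 0.4918 -0.3032  0.065 ]
```

View pics/crop1.png

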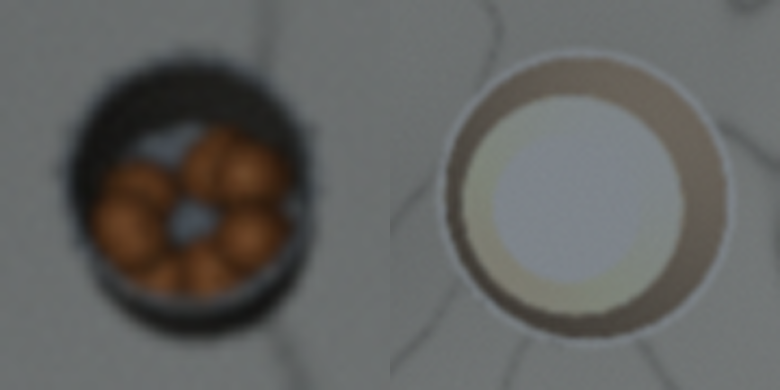

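Call:
{"name": "step_arm", "arguments": {
  "series": [
    [[0, 0, 0, 0.3], [0, 0, 0, 0]]
  ]
}}

```text
time_s: 0.4
eef_pos: [0.2074, 0.5093, 0.2324]
tool_rot: [-0.361, -3.121, 0.001]
force: [0.5, -0.5, 0.1]
opening: 0.0929
gripper_force: 0.0
```

The crop shows the cup's rim centred near (298,230) in the top view, with all the nuts well below it. The bowl's rim is centred at about (422.6,250). A turn keeps the tool pointing down, so I can't tilt the tool itself. The cup will have to be pivoted in the fingers against fixed edges. I'll approach the cup now.

Call:
{"name": "step_arm", "arguments": {
  "series": [
    [[0.19, -0.32, 0, -0.256], [0.19, -0.32, 0, -0.256], [0.19, -0.32, 0, -0.256], [0.19, -0.32, 0, -0.256], [0.19, -0.32, 0, -0.256], [0.19, -0.32, 0, -0.256], [0.19, -0.32, 0, -0.256], [0.19, -0.32, 0, -0.256], [0.19, -0.32, 0, -0.256], [0.19, -0.32, 0, -0.256]]
  ],
  "hand": -1
}}

```text
time_s: 1.65
eef_pos: [0.4932, 0.0276, 0.2327]
tool_rot: [2.23, 2.212, 0.001]
force: [0.4, -0.1, -0.2]
opening: 0.0934
gripper_force: 0.0
```

```bash
python3 - <<'E'
from h import *
np.set_printoptions(precision=4,suppress=True)
o=status.get_obs(); print(o["time_s"],o["eef_pos"],o["tool_rot"],o["q"])
R=cv2.Rodrigues(o["tool_rot"])[0]; print("toolY",R[:,1],"Z",R[:,2])
print("cup top refined",onz("top",(298.2,230),.095)," bowl",onz("top",(422.6,249.8),.065))
i=imaging.camera_info("wrist"); cv2.imwrite("pics/w1.png",imaging.capture("wrist"))
print("cam",-cv2.Rodrigues(i["rvec"])[0].T@i["tvec"]); print(proj("wrist",[[.529,-.02,.095]]))
E
```

```text
1.65 [0.4932 0.0276 0.2327] [2.2302 2.2124 0.0005] [-0.0385  0.2485  1.7927  0.0001  1.1    -0.0305]
toolY [ 1.     -0.008   0.0003] Z [ 0.0003  0.0001 -1.    ]
cup top refined [ 0.5322 -0.0199  0.095 ]  bowl [ 0.4954 -0.3064  0.065 ]
cam [0.4957 0.0986 0.384 ]
[[351.3921 283.1861]]
```

View pics/w1.png

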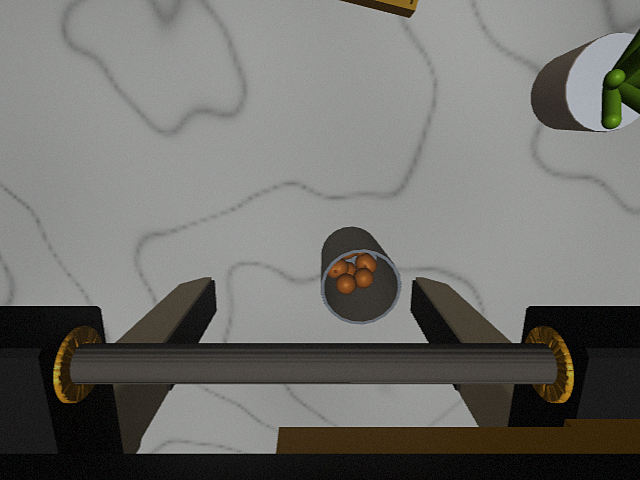

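The wrist view shows the cup's mouth centred at (361,286), about 8 mm further in +x than predicted. I'll take (0.534,-0.021) for the cup, descend and grip at about 50 mm.

Call:
{"name": "step_arm", "arguments": {
  "series": [
    [[0.136, -0.162, -0.3, 0], [0.136, -0.162, -0.3, 0], [0, 0, -0.16, 0], [0, 0, -0.16, 0], [0, 0, -0.16, 0], [0, 0, -0.16, 0], [0, 0, 0, 0]]
  ]
}}

```text
time_s: 2.58
eef_pos: [0.5323, -0.0191, 0.0454]
tool_rot: [-2.222, -2.217, 0.003]
force: [-0.7, -0.3, 0.5]
opening: 0.093
gripper_force: 0.0
```

Call:
{"name": "step_arm", "arguments": {
  "series": [
    [[0, 0, 0, 0], [0, 0, 0, 0], [0, 0, 0, 0], [0, 0, 0, 0], [0, 0, 0, 0], [0, 0, 0, 0]]
  ],
  "hand": 0.37
}}

```text
time_s: 3.32
eef_pos: [0.5334, -0.0193, 0.0472]
tool_rot: [2.221, 2.222, 0.0]
force: [-2.5, -0.2, 6.4]
opening: 0.0647
gripper_force: 29.9
```

Call:
{"name": "step_arm", "arguments": {
  "series": [
    [[0, 0, 0, 0], [0, 0, 0, 0], [0, 0, 0, 0], [0, 0, 0, 0]]
  ],
  "hand": -0.38
}}

```text
time_s: 3.82
eef_pos: [0.5334, -0.0193, 0.0471]
tool_rot: [2.221, 2.222, 0.0]
force: [-2.4, 0.4, 7.0]
opening: 0.065
gripper_force: 14.7
```

Call:
{"name": "step_arm", "arguments": {
  "series": [
    [[0, 0, 0.13, 0], [0, 0, 0.26, 0], [0, 0, 0.26, 0], [0, 0, 0, 0], [0, 0, 0, 0]]
  ]
}}

```text
time_s: 4.45
eef_pos: [0.5325, -0.0192, 0.1429]
tool_rot: [-2.22, -2.221, 0.002]
force: [-0.5, 0.6, -3.2]
opening: 0.065
gripper_force: 14.7
```

Call:
{"name": "step_arm", "arguments": {
  "series": [
    [[-0.025, -0.156, 0, 0], [-0.025, -0.156, 0, 0], [-0.025, -0.156, 0, 0], [-0.025, -0.156, 0, 0], [-0.025, -0.156, 0, 0], [-0.025, -0.156, 0, 0], [-0.025, -0.156, 0, 0], [-0.025, -0.156, 0, 0], [-0.025, -0.156, 0, 0], [-0.025, -0.156, 0, 0]]
  ]
}}

```text
time_s: 5.7
eef_pos: [0.4948, -0.2535, 0.1421]
tool_rot: [-2.219, -2.22, 0.001]
force: [0.1, -0.3, -2.5]
opening: 0.0649
gripper_force: 14.7
```

Call:
{"name": "step_arm", "arguments": {
  "series": [
    [[0, 0, -0.1, 0], [0, 0, 0, 0], [0, 0, 0, 0]]
  ]
}}

```text
time_s: 6.08
eef_pos: [0.4957, -0.2524, 0.1285]
tool_rot: [-2.219, -2.222, 0.0]
force: [0.3, 0.2, -2.8]
opening: 0.0647
gripper_force: 14.7
```

```bash
cat > look.py <<'E'
from h import *; import sys
np.set_printoptions(precision=4,suppress=True)
o=status.get_obs(); print(o["time_s"],o["eef_pos"],o["force"],o["ft_torque"],o["opening"],o["gripper_force"])
s=imaging.capture("scene"); t=imaging.capture("top")
u,v,w,h=map(int,sys.argv[2:6]); a=cv2.resize(s[v:v+h,u:u+w],(400,300),interpolation=2)
u,v,w,h=map(int,sys.argv[6:10]); b=cv2.resize(t[v:v+h,u:u+w],(400,300),interpolation=2)
cv2.imwrite(f"pics/{sys.argv[1]}_s.png",s);cv2.imwrite(f"pics/{sys.argv[1]}_t.png",t)
cv2.imwrite(f"pics/{sys.argv[1]}.png",np.hstack([a,b]))
E
python3 look.py a 230 130 140 105 360 190 140 105
```

```text
6.075 [ 0.4957 -0.2524  0.1285] [ 0.2653  0.2326 -2.809 ] [-0.0726  0.0983  0.032 ] 0.06471310086165076 14.716094881296158
```

View pics/a.png

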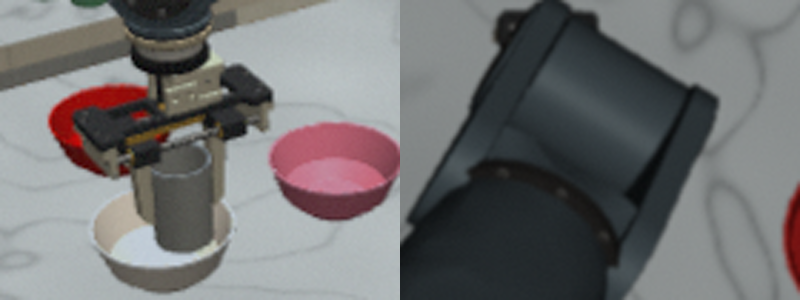

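The crop shows the cup held upright, its foot over the bowl's near rim at crop (183,245), clear of the pink and red bowls. Next I'll descend onto the rim, easing the grip.

Call:
{"name": "step_arm", "arguments": {
  "series": [
    [[0, 0, -0.03, 0], [0, 0, -0.03, 0], [0, 0, -0.02, 0], [0, 0, 0, 0]]
  ],
  "hand": -0.385
}}

```text
time_s: 6.68
eef_pos: [0.4956, -0.2532, 0.1168]
tool_rot: [-2.22, -2.222, 0.0]
force: [-0.3, -0.8, -2.1]
opening: 0.0648
gripper_force: 10.7
```

Call:
{"name": "step_arm", "arguments": {
  "series": [
    [[0, 0, -0.014, 0], [0, 0, -0.014, 0], [0, 0, 0, 0]]
  ]
}}

```text
time_s: 7.05
eef_pos: [0.4957, -0.2532, 0.1127]
tool_rot: [-2.22, -2.222, 0.0]
force: [1.5, 0.3, -3.1]
opening: 0.065
gripper_force: 10.7
```

Call:
{"name": "step_arm", "arguments": {
  "series": [
    [[0, 0, -0.014, 0], [0, 0, -0.014, 0], [0, 0, 0, 0]]
  ]
}}

```text
time_s: 7.42
eef_pos: [0.4959, -0.2534, 0.1088]
tool_rot: [2.22, 2.222, 0.0]
force: [1.5, 0.4, 0.7]
opening: 0.0651
gripper_force: 10.5
```

Call:
{"name": "step_arm", "arguments": {
  "series": [
    [[0, 0, -0.014, 0], [0, 0, 0, 0]]
  ]
}}

```text
time_s: 7.68
eef_pos: [0.4957, -0.2532, 0.1065]
tool_rot: [-2.221, -2.222, -0.0]
force: [0.4, -0.3, 1.1]
opening: 0.0647
gripper_force: 10.5
```

Call:
{"name": "step_arm", "arguments": {
  "series": [
    [[0, 0, -0.014, 0], [0, 0, 0, 0]]
  ]
}}

```text
time_s: 7.92
eef_pos: [0.4956, -0.2532, 0.1043]
tool_rot: [-2.22, -2.222, 0.0]
force: [0.3, -0.5, 0.8]
opening: 0.0647
gripper_force: 10.4
```

```bash
python3 look.py b 230 130 140 105 230 130 140 105
python3 - <<'E'
import cv2,numpy as np
a=cv2.imread("pics/a_s.png")[130:235,230:370];b=cv2.imread("pics/b_s.png")[130:235,230:370]
cv2.imwrite("pics/ab.png",np.hstack([cv2.resize(x,(400,300),interpolation=2) for x in(a,b)]))
E
```

```text
7.925 [ 0.4956 -0.2532  0.1043] [ 0.3415 -0.5471  0.7996] [-0.0509 -0.0167  0.0102] 0.06470083589537268 10.422726273536682
```

View pics/ab.png

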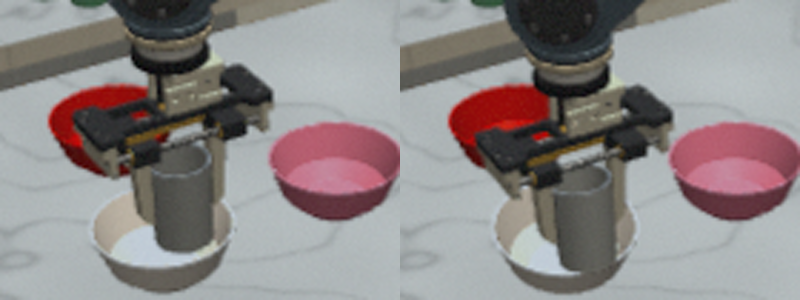

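```bash
cat > bt.py <<'E'
import cv2,numpy as np,sys
def sub(r,i,j):
    p=r[j-1:j+2,i-1:i+2]
    if p.shape!=(3,3): return i,j
    f=lambda a,b,c:(a-c)/(2*(a-2*b+c)); return i+f(p[1,0],p[1,1],p[1,2]),j+f(p[0,1],p[1,1],p[2,1])
A=cv2.imread("pics/scene0.png")
def go(f,pts):
    B=cv2.imread(f)
    for n,(u,v,w,h) in pts.items():
        T=A[v:v+h,u:u+w]; S=B[v-10:v+h+10,u-10:u+w+10]; r=cv2.matchTemplate(S,T,cv2.TM_CCOEFF_NORMED)
        _,m,_,(i,j)=cv2.minMaxLoc(r); x,y=sub(r,i,j); print(f,n,"d=(%.2f,%.2f) score %.3f"%(x-10,y-10,m))
P={"leftrim":(258,200,12,20),"rightrim":(302,200,14,20),"base":(266,222,20,14),"far":(262,196,16,10)}
for f in sys.argv[1:]: go(f,P)
E
python3 bt.py pics/a_s.png pics/b_s.png
```

```text
pics/a_s.png leftrim d=(-0.01,-0.10) score 0.993
pics/a_s.png rightrim d=(0.10,0.41) score 0.714
pics/a_s.png base d=(-0.00,0.02) score 0.999
pics/a_s.png far d=(-1.62,1.32) score 0.860
pics/b_s.png leftrim d=(0.22,-0.50) score 0.723
pics/b_s.png rightrim d=(-4.01,7.18) score 0.609
pics/b_s.png base d=(2.35,1.81) score 0.912
pics/b_s.png far d=(-3.36,4.09) score 0.465
```

The crops show the cup still upright while the bowl has tipped a little: its base moved about 2 px. The bowl's rim is too light to push against. I'll lift off, pre-tilt the cup against the fixed tray edge, then finish pressing inside the bowl.

Call:
{"name": "step_arm", "arguments": {
  "series": [
    [[0, 0, 0.08, 0], [0, 0, 0.12, 0], [0, 0, 0.1, 0], [0, 0, 0, 0]]
  ],
  "hand": -0.36
}}

```text
time_s: 8.52
eef_pos: [0.4963, -0.2536, 0.1512]
tool_rot: [2.219, 2.22, 0.001]
force: [0.5, 1.2, -2.5]
opening: 0.0648
gripper_force: 30.0
```

Call:
{"name": "step_arm", "arguments": {
  "series": [
    [[0.035, 0.295, 0, 0.044], [0.035, 0.295, 0, 0.044], [0.035, 0.295, 0, 0.044], [0.035, 0.295, 0, 0.044], [0.035, 0.295, 0, 0.044], [0.035, 0.295, 0, 0.044], [0.035, 0.295, 0, 0.044], [0.035, 0.295, 0, 0.044], [0.035, 0.295, 0, 0.044], [0.035, 0.295, 0, 0.044]]
  ]
}}

```text
time_s: 9.78
eef_pos: [0.548, 0.1907, 0.1491]
tool_rot: [-1.949, -2.463, 0.001]
force: [0.2, -0.2, -2.6]
opening: 0.0645
gripper_force: 30.0
```

```bash
python3 look.py c 330 230 120 90 180 160 120 90; python3 bt.py pics/c_s.png; python3 - <<'E'
from h import *
np.set_printoptions(precision=4,suppress=True)
o=status.get_obs();R=cv2.Rodrigues(o["tool_rot"])[0];print(R[:,1],o["q"])
# tray from the first scene view: mask hull corners at z=.02
im=cv2.imread("pics/scene0.png"); hsv=cv2.cvtColor(im,cv2.COLOR_BGR2HSV)
m=cv2.inRange(hsv,(15,110,60),(32,255,255)); c=max(cv2.findContours(m,0,2)[0],key=cv2.contourArea)
ap=cv2.approxPolyDP(cv2.convexHull(c),6,True).reshape(-1,2); print(ap,*[onz("scene",p,.02) for p in ap])
E
```

```text
9.775 [0.548  0.1907 0.1491] [ 0.2303 -0.2383 -2.5569] [-0.0379  0.0433 -0.0615] 0.06451024522372738 30.014542043209076
pics/c_s.png leftrim d=(-0.07,-0.07) score 0.983
pics/c_s.png rightrim d=(-0.04,0.01) score 0.994
pics/c_s.png base d=(-0.07,0.03) score 0.997
pics/c_s.png far d=(-0.09,-0.04) score 0.981
[0.9726 0.2327 0.0002] [0.2577 0.5021 1.6464 0.0009 0.9929 0.0224]
[[419 328]
 [479 428]
 [399 456]
 [353 345]] [0.4192 0.2487 0.02  ] [0.4794 0.5004 0.02  ] [0.6464 0.4653 0.02  ] [0.5815 0.2104 0.02  ]
```

The bowl went back exactly to its place (shifts under 0.1 px). Now the tray's edge.

Call:
{"name": "step_arm", "arguments": {
  "series": [
    [[0, 0, -0.2, 0], [0, 0, -0.2, 0], [0, 0, -0.1, 0], [0, 0, 0, 0]]
  ],
  "hand": -0.385
}}

```text
time_s: 10.38
eef_pos: [0.548, 0.1888, 0.074]
tool_rot: [-1.951, -2.462, 0.002]
force: [0.5, -0.0, -3.6]
opening: 0.0649
gripper_force: 6.0
```

Call:
{"name": "step_arm", "arguments": {
  "series": [
    [[0, 0, -0.02, 0], [0, 0, -0.02, 0], [0, 0, 0, 0]]
  ]
}}

```text
time_s: 10.75
eef_pos: [0.5491, 0.189, 0.0698]
tool_rot: [1.949, 2.461, 0.002]
force: [1.4, -4.3, 4.7]
opening: 0.0646
gripper_force: 6.5
```

Call:
{"name": "step_arm", "arguments": {
  "series": [
    [[0, 0, -0.014, 0], [0, 0, -0.014, 0], [0, 0, 0, 0]]
  ]
}}

```text
time_s: 11.12
eef_pos: [0.5489, 0.1892, 0.0653]
tool_rot: [1.95, 2.462, 0.002]
force: [1.5, -2.9, 2.6]
opening: 0.0648
gripper_force: 3.1
```

```bash
python3 - <<'E'
from h import *
s=imaging.capture("scene"); w=imaging.capture("wrist"); cv2.imwrite("pics/d_s.png",s)
cv2.imwrite("pics/d.png",np.hstack([cv2.resize(s[225:345,300:460],(400,300),interpolation=2),cv2.resize(w,(400,300))]))
E
```

```text
(no output)
```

View pics/d.png

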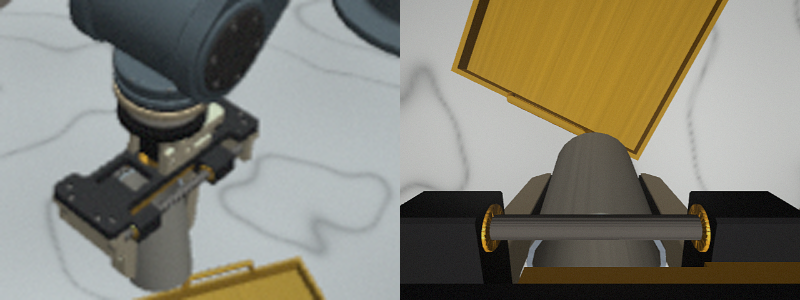

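The right half (wrist view) shows the cup's foot at crop (595,133) over the tray's edge, close to its corner at (638,158). The edge runs 26° askew to the jaws, so I turned the wrong way. I'll work out the cup's tilt from the foot pixel.

```bash
python3 - <<'E'
from h import *
np.set_printoptions(precision=4,suppress=True)
o=status.get_obs();R=cv2.Rodrigues(o["tool_rot"])[0];P=o["eef_pos"]-.005*R[:,2]
Y=R[:,1]*np.sign(R[0,1]); out=np.array([-Y[1],Y[0],0]);z=np.array([0,0,1.])
print(P,out,o["force"],o["ft_torque"],o["opening"],o["gripper_force"])
for h in(.052,.046):
  for t in np.radians([0,5,10,15,20,30]):
    u=z*np.cos(t)-out*np.sin(t); v=out*np.cos(t)+z*np.sin(t)
    print(h,np.degrees(t).round(),proj("wrist",[P-h*u+.031*v,P-h*u-.031*Y,P-h*u+.031*Y]).ravel())
for p in[(452,68),(638,158)]: print(onz("wrist",((p[0]-400)*1.6,p[1]*1.6),.02))
E
```

```text
[0.5487 0.1892 0.07  ] [-0.2289  0.9735  0.    ] [ 1.5    -2.4391  2.884 ] [-0.3796 -0.0263  0.008 ] 0.06451388469656923 2.398630043343246
0.052 0.0 [309.3017 216.4134 253.9046 270.993  364.9804 270.9812]
0.052 5.0 [309.2358 209.2544 253.5186 263.3886 365.3202 263.3775]
0.052 10.0 [309.1625 202.4389 253.0209 255.9573 365.7603 255.9468]
0.052 15.0 [309.0815 196.0137 252.4096 248.7209 366.3023 248.711 ]
0.052 20.0 [308.9927 190.0327 251.683  241.7038 366.9478 241.6946]
0.052 30.0 [308.7908 179.6583 249.8743 228.4401 368.5579 228.4319]
0.046 0.0 [309.2092 218.6718 252.2411 274.7143 366.474  274.7017]
0.046 5.0 [309.1425 212.3433 251.8803 267.8223 366.7918 267.8104]
0.046 10.0 [309.0689 206.3963 251.4155 261.1045 367.2029 261.0932]
0.046 15.0 [308.9882 200.8801 250.8458 254.5839 367.7082 254.5732]
0.046 20.0 [308.9004 195.85   250.1699 248.2858 368.3088 248.2756]
0.046 30.0 [308.7029 187.504  248.494  236.4696 369.8012 236.4604]
[0.4206 0.247  0.02  ]
[0.5841 0.209  0.02  ]
```

The foot pixel gives only about 4° of tilt plus an axial slip of roughly 5 mm. Straight descent locks on friction, so the pivot must roll around the contact, mostly backwards. I'll use the taller loop at 37 mm, with the jaws parallel to the edge.

Call:
{"name": "step_arm", "arguments": {
  "series": [
    [[0, 0, 0, 0], [0, 0, 0.15, 0], [-0.085, 0, 0.15, -0.29], [-0.085, 0.03, 0, -0.29], [-0.09, 0.03, 0, -0.29], [-0.09, 0.03, 0, 0], [0, 0, 0, 0]]
  ],
  "hand": -0.34
}}

```text
time_s: 12.1
eef_pos: [0.4948, 0.2031, 0.1091]
tool_rot: [-2.452, -1.963, 0.001]
force: [1.3, 0.4, -3.1]
opening: 0.0641
gripper_force: 29.9
```

```bash
cat > wr.py <<'E'
from h import *; import sys
np.set_printoptions(precision=4,suppress=True)
o=status.get_obs();R=cv2.Rodrigues(o["tool_rot"])[0];print(o["time_s"],o["eef_pos"],R[:,1]*np.sign(R[0,1]),o["opening"],o["gripper_force"])
w=imaging.capture("wrist"); cv2.imwrite(f"pics/{sys.argv[1]}_w.png",w)
P=o["eef_pos"]-.005*R[:,2];Y=R[:,1]*np.sign(R[0,1]); out=np.array([-Y[1],Y[0],0]);z=np.array([0,0,1.])
u0=int(proj("wrist",[P])[0,0])
col=cv2.cvtColor(w,cv2.COLOR_BGR2HSV)[100:345,u0-8:u0+9].mean(1)
print("V profile, rows 100..345 step 5",col[::5,2].astype(int)); print("S",col[::5,1].astype(int))
for h in(.045,.05):
  for t in np.radians([0,10,20,30,40,50]):
    u=z*np.cos(t)-out*np.sin(t); v=out*np.cos(t)+z*np.sin(t)
    q=proj("wrist",[P-h*u+.031*v,P+(.095-h)*u+.0335*v]); print(h,np.degrees(t).round(),"foot,rim rows",q[:,1])
E
python3 wr.py e
```

```text
12.1 [0.4948 0.2031 0.1091] [ 0.9758 -0.2186 -0.001 ] 0.06408818982270666 29.88455994598695
V profile, rows 100..345 step 5 [172 174 174 175 174 175 177 177 176 177 177 177 177 177 177 177 177 178
 177 178 177 182 135  92  93  92  93  93  93  92  93  91  92  91  91  89
  90  90  89  89  89  88  89  89  88  89  88  88  88]
S [194 191 194 192 194 194 192 192 193 192 193 191 192 191 193 193 192 190
 190 191 189 189 194  45  45  44  44  42  43  40  39  39  40  37  36  37
  38  35  37  37  36  37  35  38  37  35  37  37  37]
0.045 0.0 foot,rim rows [220.817  283.7643]
0.045 10.0 foot,rim rows [208.9271 322.9595]
0.045 20.0 foot,rim rows [198.8056 362.9914]
0.045 30.0 foot,rim rows [190.923  400.5056]
0.045 40.0 foot,rim rows [185.8553 432.5159]
0.045 50.0 foot,rim rows [184.2804 456.9927]
0.05 0.0 foot,rim rows [218.8716 277.3284]
0.05 10.0 foot,rim rows [205.5481 311.8472]
0.05 20.0 foot,rim rows [193.8617 347.7881]
0.05 30.0 foot,rim rows [184.2795 382.3629]
0.05 40.0 foot,rim rows [177.3941 412.9177]
0.05 50.0 foot,rim rows [173.9323 437.4377]
```

Call:
{"name": "step_arm", "arguments": {
  "series": [
    [[0, 0, -0.1, 0], [0, 0, -0.08, 0], [0, 0, -0.03, 0], [0, 0, 0, 0]]
  ],
  "hand": -0.37
}}

```text
time_s: 12.65
eef_pos: [0.4956, 0.2027, 0.0773]
tool_rot: [-2.456, -1.959, 0.001]
force: [-0.1, -0.2, -1.5]
opening: 0.0644
gripper_force: 12.6
```

Call:
{"name": "step_arm", "arguments": {
  "series": [
    [[-0.006, -0.025, -0.02, 0], [-0.006, -0.025, -0.02, 0], [0, 0, 0, 0]]
  ]
}}

```text
time_s: 13.02
eef_pos: [0.4938, 0.1949, 0.0717]
tool_rot: [-2.457, -1.958, 0.001]
force: [0.8, -0.6, -2.7]
opening: 0.0642
gripper_force: 12.6
```

Call:
{"name": "step_arm", "arguments": {
  "series": [
    [[-0.005, -0.022, -0.024, 0], [-0.005, -0.022, -0.024, 0], [0, 0, 0, 0]]
  ]
}}

```text
time_s: 13.4
eef_pos: [0.4922, 0.1884, 0.0643]
tool_rot: [-2.456, -1.958, 0.001]
force: [0.6, 0.7, -2.3]
opening: 0.0644
gripper_force: 12.6
```

```bash
python3 wr.py f
```

```text
13.4 [0.4922 0.1884 0.0643] [ 0.9749 -0.2228 -0.0006] 0.06436782633638609 12.634830338027623
V profile, rows 100..345 step 5 [179 179 179 179 179 180 181 181 181 181 181 182 181 182 182 181 182 182
 182  89 177 172 224  96  94  97  95  95  96  94  94  93  92  93  93  93
  91  90  91  92  91  90  92  90  90  90  90  89  90]
S [193 193 194 194 193 193 192 193 193 193 191 192 192 192 193 191 192 191
 189 200 188 189  19  45  45  45  44  43  40  39  40  39  39  36  36  37
  35  36  36  35  35  36  38  35  36  37  37  35  37]
0.045 0.0 foot,rim rows [221.0819 284.2396]
0.045 10.0 foot,rim rows [209.2102 323.4094]
0.045 20.0 foot,rim rows [199.1092 363.4048]
0.045 30.0 foot,rim rows [191.2491 400.8761]
0.045 40.0 foot,rim rows [186.2056 432.8429]
0.045 50.0 foot,rim rows [184.6559 457.2801]
0.05 0.0 foot,rim rows [219.1302 277.7867]
0.05 10.0 foot,rim rows [205.8253 312.2866]
0.05 20.0 foot,rim rows [194.1601 348.1984]
0.05 30.0 foot,rim rows [184.6017 382.7373]
0.05 40.0 foot,rim rows [177.7422 413.2539]
0.05 50.0 foot,rim rows [174.3082 437.7375]
```

Call:
{"name": "step_arm", "arguments": {
  "series": [
    [[0, 0, 0.12, 0], [0.015, 0.055, 0, 0], [0.015, 0.055, 0, 0], [0, 0, -0.02, 0], [0, 0, 0, 0]]
  ],
  "hand": -0.37
}}

```text
time_s: 14.08
eef_pos: [0.4965, 0.2051, 0.0789]
tool_rot: [-2.456, -1.959, 0.002]
force: [0.6, -0.7, -3.7]
opening: 0.0643
gripper_force: 12.6
```

Call:
{"name": "step_arm", "arguments": {
  "series": [
    [[0, 0, -0.014, 0], [0, 0, -0.014, 0], [0, 0, 0, 0]]
  ]
}}

```text
time_s: 14.45
eef_pos: [0.4968, 0.205, 0.0752]
tool_rot: [-2.456, -1.958, 0.001]
force: [0.6, -0.4, -3.0]
opening: 0.0641
gripper_force: 12.6
```

Call:
{"name": "step_arm", "arguments": {
  "series": [
    [[0, 0, -0.014, 0], [0, 0, 0, 0]]
  ]
}}

```text
time_s: 14.7
eef_pos: [0.4969, 0.2051, 0.0732]
tool_rot: [-2.456, -1.959, 0.0]
force: [0.4, -0.2, -2.6]
opening: 0.0643
gripper_force: 12.6
```

Call:
{"name": "step_arm", "arguments": {
  "series": [
    [[0, 0, -0.014, 0], [0, 0, 0, 0]]
  ]
}}

```text
time_s: 14.95
eef_pos: [0.4969, 0.2051, 0.0711]
tool_rot: [-2.456, -1.959, 0.0]
force: [-0.3, 0.9, -2.4]
opening: 0.0646
gripper_force: 12.6
```

```bash
python3 wr.py g | head -6; python3 - <<'E'
import cv2,numpy as np
w=cv2.imread("pics/g_w.png"); s=cv2.imread("pics/scene0.png")
cv2.imwrite("pics/g.png",np.hstack([cv2.resize(w[80:320,150:470],(480,360),interpolation=2),cv2.resize(s[315:365,345:387+0],(300,360),interpolation=2)]))
E
```

```text
14.95 [0.4969 0.2051 0.0711] [ 0.9749 -0.2226 -0.0002] 0.06455930314822125 12.579876014310457
V profile, rows 100..345 step 5 [180 180 181 180 182 181 182 183 183 183 184 183 184 183 184 184 185 185
 185 184 185 184 187  99  98  97  97  96  96  96  95  94  95  93  94  92
  93  92  92  91  91  93  92  92  93  92  91  92  91]
S [192 191 193 192 192 194 193 192 192 193 191 192 193 191 194 191 191 191
 191 191 191 191 192  48  47  49  46  45  43  43  41  40  42  38  37  35
```

View pics/g.png

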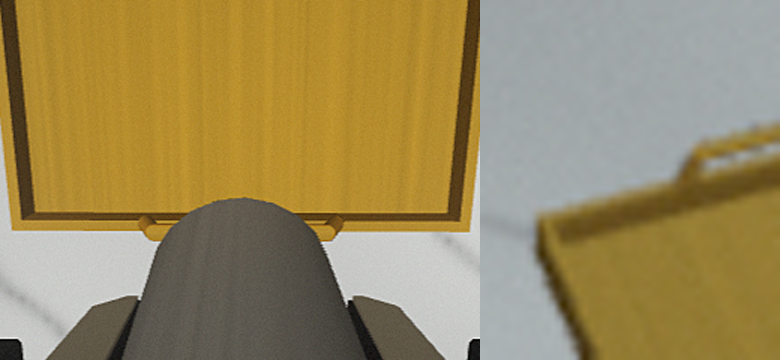

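The wrist crop shows the jaws parallel to the tray's edge and the foot, outer edge at crop (240,200), overlapping the loop that spans (140..343, 232). The foot is still just above the loop, so I'll keep descending.

Call:
{"name": "step_arm", "arguments": {
  "series": [
    [[0, 0, -0.014, 0], [0, 0, 0, 0]]
  ]
}}

```text
time_s: 15.25
eef_pos: [0.4969, 0.2052, 0.069]
tool_rot: [-2.456, -1.959, 0.0]
force: [0.7, -0.3, -3.3]
opening: 0.0645
gripper_force: 12.6
```

Call:
{"name": "step_arm", "arguments": {
  "series": [
    [[0, 0, -0.014, 0], [0, 0, 0, 0]]
  ]
}}

```text
time_s: 15.5
eef_pos: [0.4964, 0.205, 0.0675]
tool_rot: [-2.456, -1.959, 0.002]
force: [-6.2, -2.3, 8.2]
opening: 0.0645
gripper_force: 11.0
```

Call:
{"name": "step_arm", "arguments": {
  "series": [
    [[0, 0, -0.014, 0], [0, 0, 0, 0]]
  ]
}}

```text
time_s: 15.75
eef_pos: [0.4964, 0.2049, 0.0655]
tool_rot: [-2.456, -1.959, 0.002]
force: [-6.1, -4.1, 9.4]
opening: 0.0641
gripper_force: 9.3
```

Contact came at TCP z = 0.068, so the cup has crept to h ≈ 38 mm in the fingers. I'll set it on the counter and regrasp at about 52 mm.

Call:
{"name": "step_arm", "arguments": {
  "series": [
    [[0, 0, 0.1, 0], [-0.03, -0.14, 0, 0], [-0.04, -0.15, 0, 0], [0, 0, -0.12, 0], [0, 0, -0.12, 0], [0, 0, -0.04, 0], [0, 0, 0, 0]]
  ],
  "hand": -0.34
}}

```text
time_s: 16.62
eef_pos: [0.4867, 0.1613, 0.0385]
tool_rot: [2.456, 1.958, 0.001]
force: [-0.8, -0.0, 0.3]
opening: 0.0639
gripper_force: 29.9
```

Call:
{"name": "step_arm", "arguments": {
  "series": [
    [[0, 0, 0, 0], [0, 0, 0, 0], [0, 0, 0.03, 0], [0, 0, 0.03, 0], [0, 0, 0, 0]]
  ],
  "hand": -0.65
}}

```text
time_s: 17.25
eef_pos: [0.4867, 0.1617, 0.0474]
tool_rot: [2.456, 1.959, 0.001]
force: [0.1, -0.7, -0.8]
opening: 0.0768
gripper_force: 0.0
```

Call:
{"name": "step_arm", "arguments": {
  "series": [
    [[0, 0, 0.01, 0], [0, 0, 0, 0], [0, 0, 0, 0], [0, 0, 0, 0]]
  ],
  "hand": -0.34
}}

```text
time_s: 17.75
eef_pos: [0.4863, 0.1617, 0.0485]
tool_rot: [-2.456, -1.959, 0.0]
force: [-2.7, 0.6, 5.6]
opening: 0.0645
gripper_force: 29.9
```

Call:
{"name": "step_arm", "arguments": {
  "series": [
    [[0, 0, 0.13, 0], [0, 0, 0.14, 0], [0.035, 0.14, 0, 0], [0.035, 0.14, 0, 0], [0, 0, 0, 0]]
  ]
}}

```text
time_s: 18.38
eef_pos: [0.4969, 0.2054, 0.088]
tool_rot: [-2.454, -1.961, 0.001]
force: [0.7, -0.2, -3.1]
opening: 0.0647
gripper_force: 30.0
```

```bash
sed -i 's/(.045,.05)/(.05,.054)/' wr.py; python3 wr.py h
```

```text
18.375 [0.4969 0.2054 0.088 ] [ 0.9754 -0.2206 -0.0007] 0.06469755177942411 30.0036997476127
V profile, rows 100..345 step 5 [178 178 178 180 179 180 181 180 181 181 182 182 182 182 182 182 183 181
 183 183 183  76  72  71  71  69  69  68  68  69 154 161 171 175 156 169
 162 135 134 136 142 146 149 125  89  68  70  69  67]
S [192 193 193 193 193 194 191 193 193 195 192 191 192 193 192 191 191 192
 191 190 190  59  58  62  58  53  53  53  54  51  30  42 195 194 201 202
 202 199 194 198 202 202 205 179 100  40  43  47  41]
0.05 0.0 foot,rim rows [217.1843 274.6629]
0.05 10.0 foot,rim rows [203.7696 309.255 ]
0.05 20.0 foot,rim rows [191.979  345.3103]
0.05 30.0 foot,rim rows [182.2802 380.0259]
0.05 40.0 foot,rim rows [175.2675 410.731 ]
0.05 50.0 foot,rim rows [171.671  435.3961]
0.054 0.0 foot,rim rows [215.7178 269.9802]
0.054 10.0 foot,rim rows [201.2007 301.0795]
0.054 20.0 foot,rim rows [188.199  334.0105]
0.054 30.0 foot,rim rows [177.1713 366.3789]
0.054 40.0 foot,rim rows [168.7164 395.7851]
0.054 50.0 foot,rim rows [163.5931 420.2612]
```

The foot is at row 204 and the rim near row 249 in the wrist view, so the cup sits about 7 mm off centre in the jaws, towards the tray. I'll put it down, recentre and grip again.

Call:
{"name": "step_arm", "arguments": {
  "series": [
    [[-0.035, -0.14, 0, 0], [-0.035, -0.14, 0, 0], [0, 0, -0.13, 0], [0, 0, -0.12, 0], [0, 0, -0.012, 0], [0, 0, 0, 0]]
  ]
}}

```text
time_s: 19.18
eef_pos: [0.4865, 0.161, 0.0501]
tool_rot: [2.457, 1.958, 0.0]
force: [0.4, 0.3, -1.8]
opening: 0.0646
gripper_force: 30.0
```

Call:
{"name": "step_arm", "arguments": {
  "series": [
    [[0, 0, 0, 0], [0, 0, 0, 0], [0.0105, 0.046, 0, 0], [0, 0, 0, 0]]
  ],
  "hand": -0.65
}}

```text
time_s: 19.68
eef_pos: [0.4883, 0.1691, 0.0498]
tool_rot: [2.455, 1.959, 0.001]
force: [1.1, -0.7, 0.1]
opening: 0.0765
gripper_force: 0.0
```

```bash
python3 wr.py i|head -7
```

```text
19.675 [0.4883 0.1691 0.0498] [ 0.9751 -0.222   0.0005] 0.07651604891665657 0.0
V profile, rows 100..345 step 5 [171 172 171 171 172 173 173 172 174 173 173 174 168 164 155 187 187 188
 188 188 189 188 188 187  59  69  66  67  66  65  65  64  64  64  64 150
 148 152 145 151 121 146 139 129 133 133 104  86  64]
S [193 194 192 193 193 191 190 190 188 187 189 184 181 185 212   5   4   4
   5   3   5   4   4   4  40  32  31  33  32  32  33  37  35  37  40  34
  39 198 201 200 196 193 187 199 203 205 136 107  48]
```

Call:
{"name": "step_arm", "arguments": {
  "series": [
    [[0, 0, 0, 0], [0, 0, 0, 0], [0, 0, 0, 0], [0, 0, 0, 0]]
  ],
  "hand": -0.34
}}

```text
time_s: 20.23
eef_pos: [0.4879, 0.1685, 0.0496]
tool_rot: [-2.456, -1.958, 0.0]
force: [-1.3, 0.8, 1.2]
opening: 0.0648
gripper_force: 30.0
```

Call:
{"name": "step_arm", "arguments": {
  "series": [
    [[0, 0, 0.13, 0], [0, 0, 0.14, 0], [0.028, 0.12, 0, 0], [0.028, 0.12, 0, 0], [0, 0, 0, 0]]
  ]
}}

```text
time_s: 20.85
eef_pos: [0.4963, 0.2061, 0.0892]
tool_rot: [-2.454, -1.961, 0.001]
force: [0.3, 0.0, -2.7]
opening: 0.0649
gripper_force: 30.0
```

Call:
{"name": "step_arm", "arguments": {
  "series": [
    [[0, 0, -0.014, 0], [0, 0, 0, 0]]
  ],
  "hand": -0.37
}}

```text
time_s: 21.1
eef_pos: [0.496, 0.2042, 0.0875]
tool_rot: [-2.456, -1.958, 0.002]
force: [0.2, -0.8, -3.1]
opening: 0.0646
gripper_force: 25.0
```

Call:
{"name": "step_arm", "arguments": {
  "series": [
    [[0, 0, -0.014, 0], [0, 0, 0, 0]]
  ]
}}

```text
time_s: 21.35
eef_pos: [0.4965, 0.2043, 0.0863]
tool_rot: [2.456, 1.958, -0.0]
force: [-1.6, -0.7, 4.0]
opening: 0.0652
gripper_force: 25.0
```

Call:
{"name": "step_arm", "arguments": {
  "series": [
    [[-0.007, -0.03, -0.022, 0], [-0.007, -0.03, -0.022, 0], [0, 0, 0, 0]]
  ],
  "hand": -0.38
}}

```text
time_s: 21.72
eef_pos: [0.4948, 0.1949, 0.0805]
tool_rot: [2.456, 1.958, 0.001]
force: [-3.9, -4.7, 15.0]
opening: 0.0648
gripper_force: 15.0
```

```bash
python3 wr.py j|head -7; python3 -c "
from plant import status;o=status.get_obs();print(o['force'])"
```

```text
21.725 [0.4948 0.1949 0.0805] [ 0.9748 -0.2229  0.0012] 0.0648423627079635 14.973457306623459
V profile, rows 100..345 step 5 [177 178 178 178 179 180 179 181 180 180 180 181 182 182 180 181 181 181
 182 180 187  84  84  83  83  83  82  82  81  81  80  80  81  80  79  80
  79  90 150 154 131 135 138 123 115  98  81  82  82]
S [192 194 196 194 193 193 194 192 193 193 194 191 193 191 192 193 189 191
 188 191 189  53  52  52  49  47  46  43  43  44  39  39  40  40  40  37
  38  46  30 208 198 195 199 153 133  98  38  39  40]
[-4.61283503 -5.58141833 13.58121315]
```

Call:
{"name": "step_arm", "arguments": {
  "series": [
    [[-0.007, -0.03, -0.012, 0], [-0.007, -0.03, -0.016, 0], [0, 0, 0, 0]]
  ]
}}

```text
time_s: 22.15
eef_pos: [0.4925, 0.186, 0.0756]
tool_rot: [2.456, 1.958, 0.001]
force: [-1.8, -3.1, 5.3]
opening: 0.0645
gripper_force: 14.4
```

```bash
python3 wr.py k|head -7; python3 -c "
from plant import status;o=status.get_obs();print(o['force'])"
```

```text
22.15 [0.4925 0.186  0.0756] [ 0.9748 -0.2231  0.0006] 0.06452864080038165 14.356812983751297
V profile, rows 100..345 step 5 [176 176 177 177 178 177 178 178 178 178 179 179 178 179 178 178 179 183
  96  98  97  96  98  97  96  96  95  95  95  94  93  93  93  93  93  93
  92  92  92  93 148 123 113  98  96  96  97  96  95]
S [193 194 194 193 192 192 192 192 192 193 191 192 191 188 191 189 190 193
  49  47  46  44  45  44  40  39  40  38  36  39  38  36  36  36  39  35
  34  38  36  37  31 151 112  67  36  37  34  36  37]
[-2.35847309 -2.33424249  6.26887744]
```

Call:
{"name": "step_arm", "arguments": {
  "series": [
    [[-0.006, -0.026, -0.028, 0], [-0.005, -0.02, -0.033, 0], [0, 0, 0, 0]]
  ]
}}

```text
time_s: 22.58
eef_pos: [0.4904, 0.1787, 0.0663]
tool_rot: [2.456, 1.958, -0.002]
force: [-2.8, -5.7, 8.9]
opening: 0.0647
gripper_force: 11.0
```

```bash
python3 wr.py l|head -7; python3 -c "
from plant import status;o=status.get_obs();print(o['force'])"
```

```text
22.575 [0.4904 0.1787 0.0663] [ 0.9749 -0.2228 -0.0002] 0.06465749025407042 11.000737468493753
V profile, rows 100..345 step 5 [173 173 174 173 174 174 175 174 174 174 176 175 176 175 174 112 114 114
 115 113 115 114 113 114 114 113 113 113 112 112 111 112 112 111 111 111
 111 112 111 111 111 110 111 110 111 141 148 114 114]
S [195 193 193 194 194 192 191 192 191 193 189 192 190 189 192  34  45  42
  43  41  40  40  39  39  39  37  39  36  37  37  34  38  34  38  37  37
  36  37  35  36  36  36  35  37  37  26  36  37  37]
[-3.56519877 -6.59922471  7.67461381]
```

Call:
{"name": "step_arm", "arguments": {
  "series": [
    [[-0.005, -0.022, -0.033, 0], [-0.005, -0.02, -0.026, 0], [0, 0, 0, 0]]
  ]
}}

```text
time_s: 23.0
eef_pos: [0.4889, 0.1724, 0.0573]
tool_rot: [2.456, 1.958, -0.002]
force: [-3.3, -6.0, 5.5]
opening: 0.0647
gripper_force: 8.6
```

```bash
sed -i 's/\[100:345/[60:345/;s/rows 100/rows 60/' wr.py; python3 wr.py m|head -8; python3 -c "
from plant import status;o=status.get_obs();print(o['force'])"
```

```text
23.0 [0.4889 0.1724 0.0573] [ 0.9748 -0.223  -0.0004] 0.06465580255149404 8.634603503251128
V profile, rows 60..345 step 5 [169 168 169 169 170 169 170 170 170 170 171 171 172 171 172 172 173 172
 171 172 175 129 128 128 129 129 127 128 129 128 127 128 129 128 127 128
 127 126 127 127 127 126 126 127 126 127 126 126 125 124 127 125 124 124
 124 124 124]
S [194 195 195 193 194 194 194 195 194 195 195 192 194 192 193 191 189 191
 191 190 193  42  41  40  42  40  38  37  37  36  38  35  36  36  35  36
  36  34  36  35  34  34  34  35  34  35  32  35  34  31  35  35  34  36
[-2.36507334 -5.83989461  5.61436143]
```

The cup now pivots steadily, to about 37° by the foot row (164) and shading. One more small roll, then I'll firm up the grip and lift clear.

Call:
{"name": "step_arm", "arguments": {
  "series": [
    [[-0.006, -0.027, -0.02, 0], [-0.006, -0.027, -0.02, 0], [0, 0, 0, 0]]
  ]
}}

```text
time_s: 23.42
eef_pos: [0.4873, 0.1649, 0.0509]
tool_rot: [2.457, 1.958, -0.0]
force: [-0.2, -2.6, 1.1]
opening: 0.0647
gripper_force: 8.7
```

Call:
{"name": "step_arm", "arguments": {
  "series": [
    [[0, 0, 0, 0], [0, 0, 0, 0], [0, 0, 0.15, 0], [0, 0, 0.2, 0], [0, -0.1, 0.3, 0], [0, -0.2, 0.1, 0], [0, 0, 0, 0]]
  ],
  "hand": -0.3
}}

```text
time_s: 24.3
eef_pos: [0.4877, 0.1194, 0.1646]
tool_rot: [2.457, 1.956, 0.003]
force: [1.1, -0.4, -3.3]
opening: 0.0642
gripper_force: 30.0
```

```bash
python3 wr.py n; python3 - <<'E'
import cv2,numpy as np
w=cv2.imread("pics/n_w.png"); from plant import imaging
s=imaging.capture("scene"); cv2.imwrite("pics/n.png",np.hstack([cv2.resize(w,(400,300)),cv2.resize(s[150:330,220:460],(400,300),interpolation=2)]))
E
```

```text
24.3 [0.4877 0.1194 0.1646] [ 0.9746 -0.224   0.0018] 0.0641565215211785 30.014276330612645
V profile, rows 60..345 step 5 [157 156 156 158 160 147 161 192 173 173 174 173 174 173 174 174 174 173
 174 157 120 120 119 120 120 119 120 119 120 119 119 119 120 119 120 118
 118 118 118 119 118 118 117 118 118 117 117 118 117 118 116 116 117 117
 118 115 117]
S [189 190 189 185 197 182 183   5   5   4   4   4   4   4   4   3   3   4
   3   9  25  25  28  25  26  25  27  25  26  24  28  26  27  28  26  26
  28  27  26  26  25  26  24  26  25  25  25  25  25  26  26  25  25  28
  26  25  27]
0.05 0.0 foot,rim rows [220.3013 280.2808]
0.05 10.0 foot,rim rows [206.9742 315.1505]
0.05 20.0 foot,rim rows [195.298  351.4201]
0.05 30.0 foot,rim rows [185.742  386.2611]
0.05 40.0 foot,rim rows [178.9025 416.9869]
0.05 50.0 foot,rim rows [175.5115 441.5665]
0.054 0.0 foot,rim rows [218.7818 275.4013]
0.054 10.0 foot,rim rows [204.35   306.7603]
0.054 20.0 foot,rim rows [191.4611 339.8992]
0.054 30.0 foot,rim rows [180.5757 372.4013]
0.054 40.0 foot,rim rows [172.2951 401.8512]
0.054 50.0 foot,rim rows [167.3803 426.2761]
```

View pics/n.png

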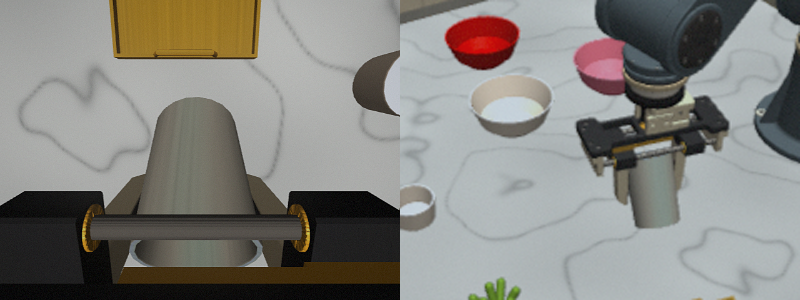

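The wrist crop shows the cup tilted about 42°, foot at crop (195,98), mouth facing away from the tray, no nuts on the counter. Now I'll bring the side of the cup, near its foot, onto the bowl's near rim, so the push runs through the bowl's foot.

Call:
{"name": "step_arm", "arguments": {
  "series": [
    [[0.019, -0.298, 0, 0], [0.019, -0.298, 0, 0], [0.019, -0.298, 0, 0], [0.019, -0.298, 0, 0], [0.019, -0.298, 0, 0], [0.019, -0.298, 0, 0], [0.019, -0.298, 0, 0], [0.019, -0.298, 0, 0], [0, 0, -0.1, 0], [0, 0, 0, 0]]
  ]
}}

```text
time_s: 25.65
eef_pos: [0.5093, -0.2359, 0.1465]
tool_rot: [-2.453, -1.957, 0.002]
force: [-0.2, -0.2, -2.3]
opening: 0.064
gripper_force: 30.0
```

Call:
{"name": "step_arm", "arguments": {
  "series": [
    [[0, 0, -0.1, 0], [0, 0, -0.04, 0], [0, 0, 0, 0]]
  ],
  "hand": -0.38
}}

```text
time_s: 26.02
eef_pos: [0.5099, -0.2368, 0.1271]
tool_rot: [-2.455, -1.959, 0.001]
force: [-0.3, -0.5, -2.5]
opening: 0.0649
gripper_force: 8.9
```

```bash
cat > st.py <<'E'
from h import *; import sys
np.set_printoptions(precision=4,suppress=True)
o=status.get_obs();print(o["time_s"],o["eef_pos"],"F",o["force"],"T",o["ft_torque"],o["opening"],o["gripper_force"])
cv2.imwrite("pics/cur_s.png",imaging.capture("scene")); w=imaging.capture("wrist"); cv2.imwrite("pics/cur_w.png",w)
c=cv2.cvtColor(w,cv2.COLOR_BGR2HSV)[0:345,300:320].mean(1); print("V",c[::8,2].astype(int)); print("S",c[::8,1].astype(int))
s=cv2.imread("pics/cur_s.png"); m=cv2.inRange(cv2.cvtColor(s,cv2.COLOR_BGR2HSV),(3,120,60),(18,255,255))[195:260,230:330]; print("brown px in bowl",int((m>0).sum()))
E
python3 st.py; python3 bt.py pics/cur_s.png
```

```text
26.025 [ 0.5099 -0.2368  0.1271] F [-0.3033 -0.5327 -2.4969] T [ 0.0125  0.0578 -0.033 ] 0.06487292219813642 8.892712987144478
V [171 172 171 173 172 172 174 172 173 173 172 172 171 173 172 173 172 172
 173 172 172 173 172 172 173 173  83  82  82  82  81  81  81  80  80  79
  79  79  78  79 136 152 167  24]
S [  5   4   3   3   4   4   5   4   3   4   3   3   4   3   3   3   4   4
   4   3   4   4   3   3   4   3  30  31  35  31  35  36  32  33  34  36
  36  37  37  38  33 197 196  40]
brown px in bowl 0
pics/cur_s.png leftrim d=(-0.07,-0.09) score 0.981
pics/cur_s.png rightrim d=(0.32,0.23) score 0.711
pics/cur_s.png base d=(-0.07,0.04) score 0.997
pics/cur_s.png far d=(-4.40,2.95) score 0.655
```

The cup swung back to about 11° when I eased the grip (rim row about 318, nuts still inside). So at 9 N it pivots almost freely, and the earlier resistance was friction locking. That helps: gentle rolling on the rim will do, and it should also right itself later.

Call:
{"name": "step_arm", "arguments": {
  "series": [
    [[-0.015, -0.08, 0, 0], [-0.015, -0.08, 0, 0], [0, 0, -0.06, 0], [0, 0, -0.05, 0], [0, 0, 0, 0]]
  ],
  "hand": -0.38
}}

```text
time_s: 26.75
eef_pos: [0.5051, -0.2609, 0.1101]
tool_rot: [-2.455, -1.958, 0.001]
force: [0.8, 0.5, -2.8]
opening: 0.0649
gripper_force: 8.9
```

Call:
{"name": "step_arm", "arguments": {
  "series": [
    [[0, 0, -0.014, 0], [0, 0, 0, 0]]
  ]
}}

```text
time_s: 27.0
eef_pos: [0.5056, -0.2612, 0.109]
tool_rot: [2.456, 1.959, 0.0]
force: [-1.0, 0.7, -3.7]
opening: 0.0644
gripper_force: 8.9
```

Call:
{"name": "step_arm", "arguments": {
  "series": [
    [[-0.006, -0.025, -0.02, 0], [-0.005, -0.022, -0.02, 0], [0, 0, 0, 0]]
  ]
}}

```text
time_s: 27.38
eef_pos: [0.5037, -0.2686, 0.1027]
tool_rot: [-2.456, -1.958, 0.0]
force: [0.3, 0.5, -1.8]
opening: 0.0647
gripper_force: 8.9
```

```bash
python3 st.py; python3 bt.py pics/cur_s.png
```

```text
27.375 [ 0.5037 -0.2686  0.1027] F [ 0.3436  0.5115 -1.841 ] T [-0.0708 -0.0117 -0.025 ] 0.06468216132413115 8.907700346899219
V [171 171 170 171 171 171 172 172 172 173 172 173 172 172 173 174 174 174
 173 174 174 174 174 171 163 174  81  82  82  81  80  79  79  78  77  77
  77  77  78  77 136 143 170  26]
S [  4   3   4   5   4   4   4   4   3   4   3   3   4   3   3   3   3   4
   4   4   4   4   4   4   5   4  32  33  35  35  34  36  35  34  37  37
  34  36  38  37  34 201 193  45]
brown px in bowl 0
pics/cur_s.png leftrim d=(-0.07,-0.08) score 0.981
pics/cur_s.png rightrim d=(-0.02,0.07) score 0.935
pics/cur_s.png base d=(-0.09,0.08) score 0.996
pics/cur_s.png far d=(-6.46,3.49) score 0.522
```

```bash
python3 - <<'E'
from h import *
np.set_printoptions(precision=3,suppress=True)
o=status.get_obs();R=cv2.Rodrigues(o["tool_rot"])[0];P=o["eef_pos"]-.005*R[:,2];Y=R[:,1]*np.sign(R[0,1]);out=np.array([-Y[1],Y[0],0]);z=np.array([0,0,1.])
C=np.array([.495,-.306,.065]); print("crest rows",[ (r,proj("wrist",[C+r*out]).ravel()) for r in(.076,.080)]); print("pivot out",(P-C)@out,(P-C)@Y)
w=cv2.imread("pics/cur_w.png"); g=w[170:215,300:320].mean((1,2)); print(g.astype(int))
for c in(120,200,420,500): print(c,w[150:300:4,c-4:c+5].mean((1,2)).astype(int))
for h in(.05,.054,.058):
  for t in np.radians([5,10,15,20]):
    u=z*np.cos(t)-out*np.sin(t); v=out*np.cos(t)+z*np.sin(t); print(h,np.degrees(t),proj("wrist",[P-h*u+.031*v,P+(.095-h)*u+.0335*v])[:,1],"foot corner z",(P-h*u+.031*v)[2],(P-h*u+.031*v-C)@out)
E
```

```text
crest rows [(0.076, array([308.384, 209.318])), (0.08, array([308.358, 201.53 ]))]
pivot out 0.0386022354655367 0.0002627550116514907
[173 173 173 173 172 173 172 173 173 173 172 172 171 170 170 168 168 165
 164 161 161 161 162 162 163 166 167 167 169 171 172 171 174 147 210 144
  69  75  77  78  79  78  77  78  78]
120 [174 175 176 177 176 178 177 172 161 163 174 178 178 179 179 179 180 179
 180 180 179 179 180 180 181 181 179 181 181 179 180 180 167 165 177 180
 180 180]
200 [171 170 170 172 172 173 173 172 173 174 173 174 175 176 176 176 175 168
 165 174 177 178 178 178 178 180 190 201 179 139 113 106 105 105 106 106
  97  82]
420 [178 178 179 179 179 178 179 177 178 179 177 179 178 177 176 177 171 152
 168 176 177 178 177 177 182 196 198 160 137 130 132 133 135 136 121  97
  73  74]
500 [164 168 171 176 177 176 178 177 177 177 177 178 178 177 177 178 178 178
 178 177 179 177 177 179 177 179 178 178 178 179 178 178 179 179 180 179
 179 179]
0.05 5.0 [211.992 294.245] foot corner z 0.06086337111259409 0.07384205721432609
0.05 10.0 [205.504 311.868] foot corner z 0.06411398384906841
[... 187 characters left out ...]
71252565367
0.054 5.0 [209.965 287.735] foot corner z 0.056878592320227114 0.07419068017513258
0.054 10.0 [202.914 303.637] foot corner z 0.06017475283701958 0.07850827623718057
0.054 14.999999999999998 [196.243 319.996] foot corner z 0.06383467377057242 0.0825221632330301
0.054 20.0 [190.006 336.516] foot corner z 0.06783050091266064 0.08620179305899152
0.058 5.0 [208.012 281.656] foot corner z 0.05289381352786013 0.07453930313593915
0.058 10.0 [200.417 295.939] foot corner z 0.05623552182497074 0.07920286892755764
0.058 14.999999999999998 [193.176 310.752] foot corner z 0.05997097046541615 0.08355743938319737
0.058 20.0 [186.338 325.851] foot corner z 0.06407173042951701 0.0875698735923294
```

The rim's crest (row 204) lies just beyond the foot's edge (row 206), so the foot slipped inside the crest. I'll raise, shift outward 12 mm and come down onto it.

Call:
{"name": "step_arm", "arguments": {
  "series": [
    [[0, 0, 0.1, 0], [0.018, 0.08, 0, 0], [0, 0, -0.04, 0], [0, 0, -0.02, 0], [0, 0, 0, 0]]
  ],
  "hand": -0.38
}}

```text
time_s: 28.1
eef_pos: [0.5063, -0.2563, 0.1084]
tool_rot: [-2.456, -1.958, 0.001]
force: [0.5, 0.1, -2.9]
opening: 0.0647
gripper_force: 8.9
```

Call:
{"name": "step_arm", "arguments": {
  "series": [
    [[0, 0, -0.014, 0], [0, 0, 0, 0]]
  ]
}}

```text
time_s: 28.35
eef_pos: [0.5065, -0.2565, 0.1068]
tool_rot: [-2.456, -1.958, 0.0]
force: [-0.5, -0.1, -2.4]
opening: 0.0647
gripper_force: 8.9
```

Call:
{"name": "step_arm", "arguments": {
  "series": [
    [[0, 0, -0.014, 0], [0, 0, 0, 0]]
  ]
}}

```text
time_s: 28.6
eef_pos: [0.5065, -0.2564, 0.1047]
tool_rot: [-2.456, -1.958, 0.0]
force: [-0.2, -0.5, -2.5]
opening: 0.0646
gripper_force: 8.9
```

Call:
{"name": "step_arm", "arguments": {
  "series": [
    [[0, 0, -0.014, 0], [0, 0, 0, 0]]
  ]
}}

```text
time_s: 28.85
eef_pos: [0.5069, -0.2566, 0.103]
tool_rot: [2.456, 1.958, 0.0]
force: [-0.1, 0.5, 1.0]
opening: 0.0647
gripper_force: 8.9
```

Call:
{"name": "step_arm", "arguments": {
  "series": [
    [[0, 0, -0.014, 0], [0, 0, 0, 0]]
  ]
}}

```text
time_s: 29.1
eef_pos: [0.5067, -0.2565, 0.1006]
tool_rot: [2.456, 1.958, 0.0]
force: [-0.2, -0.3, 1.6]
opening: 0.0644
gripper_force: 8.8
```

```bash
python3 st.py; python3 bt.py pics/cur_s.png
```

```text
29.1 [ 0.5067 -0.2565  0.1006] F [-0.2071 -0.3458  1.5808] T [-0.1494 -0.0431 -0.0224] 0.06438599298913386 8.81036315811798
V [171 171 172 172 172 172 170 171 172 172 173 172 172 173 173 172 171 171
 173 172 173 173 172 173 173 174  86  86  85  85  84  83  82  81  80  81
  80  81  81  81 138 161 164  26]
S [  4   4   3   4   3   4   4   3   4   4   4   4   3   4   4   3   3   3
   3   3   4   4   3   4   4   3  33  31  35  34  36  38  35  34  34  37
  36  35  34  38  34 204 196  43]
brown px in bowl 0
pics/cur_s.png leftrim d=(-0.24,0.15) score 0.849
pics/cur_s.png rightrim d=(0.34,0.86) score 0.853
pics/cur_s.png base d=(0.39,0.84) score 0.873
pics/cur_s.png far d=(-6.43,3.36) score 0.508
```

Call:
{"name": "step_arm", "arguments": {
  "series": [
    [[-0.006, -0.026, -0.004, 0], [-0.006, -0.026, -0.01, 0], [0, 0, 0, 0]]
  ]
}}

```text
time_s: 29.58
eef_pos: [0.5046, -0.2645, 0.0983]
tool_rot: [-2.457, -1.958, 0.0]
force: [0.3, -1.4, 2.0]
opening: 0.0643
gripper_force: 8.7
```

```bash
python3 st.py; python3 bt.py pics/cur_s.png
```

```text
29.575 [ 0.5046 -0.2645  0.0983] F [ 0.3381 -1.3847  2.0282] T [-0.143   0.0051 -0.0024] 0.06431258068191285 8.696805970394053
V [169 170 170 169 168 169 169 170 171 171 172 171 172 172 172 172 172 172
 172 173 173 171 172 172  97  96  97  96  96  96  96  97  95  93  93  92
  93  93  93  93  93 103 131  24]
S [ 3  3  4  4  4  4  4  4  3  4  4  3  4  4  4  4  4  3  4  5  4  4  4  3
 31 33 37 36 34 34 33 35 36 35 33 36 35 38 37 34 37 29 85 40]
brown px in bowl 0
pics/cur_s.png leftrim d=(-0.19,0.15) score 0.862
pics/cur_s.png rightrim d=(0.17,0.60) score 0.868
pics/cur_s.png base d=(0.78,0.98) score 0.893
pics/cur_s.png far d=(-6.50,3.32) score 0.521
```

Call:
{"name": "step_arm", "arguments": {
  "series": [
    [[-0.006, -0.026, -0.016, 0], [-0.006, -0.026, -0.018, 0], [0, 0, 0, 0]]
  ]
}}

```text
time_s: 30.05
eef_pos: [0.5028, -0.2723, 0.0931]
tool_rot: [-2.456, -1.958, 0.0]
force: [-0.3, -1.3, 0.1]
opening: 0.0648
gripper_force: 8.6
```

Call:
{"name": "step_arm", "arguments": {
  "series": [
    [[-0.005, -0.022, -0.022, 0], [-0.005, -0.022, -0.024, 0], [0, 0, 0, 0]]
  ]
}}

```text
time_s: 30.42
eef_pos: [0.5013, -0.2787, 0.0861]
tool_rot: [-2.456, -1.958, 0.0]
force: [0.5, -0.8, 0.4]
opening: 0.0646
gripper_force: 8.5
```

```bash
python3 st.py; python3 bt.py pics/cur_s.png
```

```text
30.425 [ 0.5013 -0.2787  0.0861] F [ 0.5298 -0.7989  0.3867] T [-0.1814  0.0572  0.0015] 0.06456726829560842 8.49247980338987
V [164 165 165 166 167 167 167 168 167 168 167 168 169 169 168 169 169 168
 169 169 121 121 121 121 120 120 120 121 120 120 119 120 119 119 118 119
 119 119 119 119 118 118 117  26]
S [ 4  4  3  3  5  5  3  4  4  3  5  3  5  5  4  4  4  3  4  3 25 25 25 24
 26 26 25 24 26 27 27 28 27 27 26 27 25 26 26 26 27 27 25 40]
brown px in bowl 0
pics/cur_s.png leftrim d=(-0.24,-0.21) score 0.822
pics/cur_s.png rightrim d=(0.79,0.85) score 0.853
pics/cur_s.png base d=(1.63,2.14) score 0.871
pics/cur_s.png far d=(-7.39,3.47) score 0.445
```

Call:
{"name": "step_arm", "arguments": {
  "series": [
    [[-0.003, -0.013, -0.02, 0], [-0.003, -0.013, -0.02, 0], [0, 0, 0, 0]]
  ]
}}

```text
time_s: 30.9
eef_pos: [0.5005, -0.2825, 0.0802]
tool_rot: [-2.456, -1.958, 0.0]
force: [-1.3, -1.0, 1.0]
opening: 0.0644
gripper_force: 8.4
```

Call:
{"name": "step_arm", "arguments": {
  "series": [
    [[0, 0, 0, 0], [0, 0, 0, 0], [0, 0, 0, 0], [0, 0, 0.15, 0], [0, 0, 0.2, 0], [0.01, 0.05, 0.06, 0], [0.02, 0.1, 0, 0], [0.02, 0.1, 0, 0], [0, 0, 0, 0]]
  ],
  "hand": -0.3
}}

```text
time_s: 32.02
eef_pos: [0.508, -0.2433, 0.1411]
tool_rot: [-2.453, -1.96, 0.001]
force: [0.2, -0.4, -2.4]
opening: 0.0643
gripper_force: 30.0
```

```bash
python3 st.py; python3 bt.py pics/cur_s.png;python3 - <<'E'
from h import *
o=status.get_obs();R=cv2.Rodrigues(o["tool_rot"])[0];P=o["eef_pos"]-.005*R[:,2];Y=R[:,1]*np.sign(R[0,1]);out=np.array([-Y[1],Y[0],0]);z=np.array([0,0,1.]);C=np.array([.495,-.306,.065]);print("pivot out",(P-C)@out)
for h in(.05,.054,.058):
  for t in np.radians([40,50,60]):
    u=z*np.cos(t)-out*np.sin(t); v=out*np.cos(t)+z*np.sin(t); print(h,np.degrees(t),proj("wrist",[P-h*u+.031*v])[:,1])
E
```

```text
32.025 [ 0.508  -0.2433  0.1411] F [ 0.1934 -0.4322 -2.3536] T [-0.1343  0.08    0.0255] 0.06433375617400443 30.016768076380604
V [164 165 166 165 166 166 167 166 165 167 166 165 165 166 166 165 165 165
 165 124 123 124 124 123 124 124 123 123 123 123 122 123 123 123 123 122
 122 122 122 121 122 122 121  24]
S [ 5  4  4  4  4  5  4  4  5  4  4  5  4  4  4  4  4  3  4 20 21 22 20 23
 23 23 21 23 23 20 21 22 21 21 22 20 23 22 21 23 22 22 23 40]
brown px in bowl 0
pics/cur_s.png leftrim d=(-0.14,-0.00) score 0.959
pics/cur_s.png rightrim d=(-0.15,0.19) score 0.887
pics/cur_s.png base d=(-0.17,0.08) score 0.994
pics/cur_s.png far d=(-4.36,2.94) score 0.692
pivot out 0.0627302776631012
0.05 40.0 [177.3379419]
0.05 50.0 [173.86588376]
0.05 59.99999999999999 [174.66907748]
0.054 40.0 [170.77745923]
0.054 50.0 [165.78686321]
0.054 59.99999999999999 [165.05538694]
0.058 40.0 [164.39676597]
0.058 50.0 [157.88307422]
0.058 59.99999999999999 [155.57963574]
```

The bowl is back in place and the cup is held at about 50°. Now I'll bring the cup's side down onto the rim, keeping the grip firm until contact.

Call:
{"name": "step_arm", "arguments": {
  "series": [
    [[0, 0, -0.07, 0], [0, 0, -0.06, 0], [0, 0, 0, 0]]
  ]
}}

```text
time_s: 32.5
eef_pos: [0.5075, -0.2449, 0.1214]
tool_rot: [-2.455, -1.957, 0.001]
force: [0.0, -0.4, -3.2]
opening: 0.0645
gripper_force: 30.0
```

Call:
{"name": "step_arm", "arguments": {
  "series": [
    [[0, 0, -0.014, 0], [0, 0, 0, 0]]
  ]
}}

```text
time_s: 32.75
eef_pos: [0.5081, -0.2451, 0.1205]
tool_rot: [2.456, 1.958, 0.0]
force: [-0.6, -0.1, -1.1]
opening: 0.064
gripper_force: 30.0
```

Call:
{"name": "step_arm", "arguments": {
  "series": [
    [[0, 0, -0.014, 0], [0, 0, 0, 0]]
  ]
}}

```text
time_s: 33.0
eef_pos: [0.5081, -0.245, 0.1183]
tool_rot: [-2.456, -1.959, 0.0]
force: [0.7, 1.2, -2.6]
opening: 0.0646
gripper_force: 30.0
```

Call:
{"name": "step_arm", "arguments": {
  "series": [
    [[0, 0, -0.014, 0], [0, 0, 0, 0]]
  ]
}}

```text
time_s: 33.25
eef_pos: [0.5081, -0.2449, 0.1161]
tool_rot: [-2.456, -1.959, 0.0]
force: [-0.7, 0.1, -3.6]
opening: 0.0642
gripper_force: 30.0
```

Call:
{"name": "step_arm", "arguments": {
  "series": [
    [[0, 0, -0.014, 0], [0, 0, 0, 0]]
  ]
}}

```text
time_s: 33.5
eef_pos: [0.508, -0.2449, 0.1139]
tool_rot: [-2.456, -1.958, 0.0]
force: [0.0, 0.1, -2.5]
opening: 0.064
gripper_force: 30.0
```

Call:
{"name": "step_arm", "arguments": {
  "series": [
    [[0, 0, -0.014, 0], [0, 0, 0, 0]]
  ]
}}

```text
time_s: 33.75
eef_pos: [0.508, -0.245, 0.1119]
tool_rot: [-2.456, -1.959, 0.0]
force: [-0.7, -0.3, -2.5]
opening: 0.0646
gripper_force: 30.0
```

Call:
{"name": "step_arm", "arguments": {
  "series": [
    [[0, 0, -0.014, 0], [0, 0, 0, 0]]
  ]
}}

```text
time_s: 34.0
eef_pos: [0.508, -0.2449, 0.1098]
tool_rot: [-2.456, -1.958, 0.0]
force: [0.5, -0.1, -2.7]
opening: 0.0641
gripper_force: 30.0
```

```bash
python3 st.py; python3 bt.py pics/cur_s.png
```

```text
34.0 [ 0.508  -0.2449  0.1098] F [ 0.5161 -0.0794 -2.6677] T [-0.1187  0.0483 -0.0072] 0.06408528809984251 30.01683751672342
V [164 165 166 166 166 165 167 165 165 166 165 167 166 166 166 165 166 165
 166 125 124 124 124 123 124 123 123 123 124 123 123 123 123 122 122 121
 123 123 122 121 121 121 121  24]
S [ 4  4  5  5  4  4  4  4  4  4  4  4  4  4  4  4  5  5  4 22 22 23 22 22
 20 20 20 22 23 22 23 21 22 22 21 22 22 23 22 23 21 21 24 41]
brown px in bowl 0
pics/cur_s.png leftrim d=(-0.14,0.02) score 0.958
pics/cur_s.png rightrim d=(-0.25,0.05) score 0.723
pics/cur_s.png base d=(-0.55,-0.24) score 0.958
pics/cur_s.png far d=(-5.23,3.40) score 0.630
```

Call:
{"name": "step_arm", "arguments": {
  "series": [
    [[0, 0, -0.014, 0], [0, 0, 0, 0]]
  ]
}}

```text
time_s: 34.35
eef_pos: [0.508, -0.2449, 0.1077]
tool_rot: [-2.456, -1.958, 0.0]
force: [-0.0, 0.2, -2.1]
opening: 0.0639
gripper_force: 30.0
```

Call:
{"name": "step_arm", "arguments": {
  "series": [
    [[0, 0, -0.014, 0], [0, 0, 0, 0]]
  ]
}}

```text
time_s: 34.6
eef_pos: [0.5083, -0.245, 0.106]
tool_rot: [2.456, 1.958, 0.0]
force: [-0.6, 0.7, 1.9]
opening: 0.0638
gripper_force: 30.0
```

Call:
{"name": "step_arm", "arguments": {
  "series": [
    [[0, 0, -0.014, 0], [0, 0, 0, 0]]
  ]
}}

```text
time_s: 34.85
eef_pos: [0.5083, -0.2449, 0.1037]
tool_rot: [2.456, 1.958, 0.001]
force: [0.1, 2.1, 3.6]
opening: 0.0646
gripper_force: 30.0
```

Call:
{"name": "step_arm", "arguments": {
  "series": [
    [[0, 0, 0, 0], [-0.006, -0.025, -0.01, 0], [-0.006, -0.025, -0.013, 0], [0, 0, 0, 0]]
  ],
  "hand": -0.38
}}

```text
time_s: 35.35
eef_pos: [0.5061, -0.2528, 0.0999]
tool_rot: [-2.457, -1.958, 0.0]
force: [-0.0, -0.7, 0.8]
opening: 0.0645
gripper_force: 8.3
```

```bash
python3 st.py; python3 bt.py pics/cur_s.png
```

```text
35.35 [ 0.5061 -0.2528  0.0999] F [-0.047  -0.6669  0.8264] T [-0.1189  0.0958  0.0303] 0.06453203326821132 8.306954657870818
V [164 164 164 165 165 165 164 165 163 165 165 166 164 166 165 164 168 127
 127 127 126 127 127 127 127 127 127 127 127 127 127 126 127 126 127 125
 127 127 126 126 125 125 124  25]
S [ 5  4  4  4  4  3  4  4  4  4  5  4  4  5  5  4  4 24 24 23 23 23 25 23
 23 25 24 24 25 24 24 23 23 23 25 24 25 25 25 24 23 24 23 32]
brown px in bowl 0
pics/cur_s.png leftrim d=(-0.18,0.01) score 0.868
pics/cur_s.png rightrim d=(0.46,0.99) score 0.697
pics/cur_s.png base d=(0.50,1.04) score 0.907
pics/cur_s.png far d=(-5.48,3.96) score 0.494
```

Call:
{"name": "step_arm", "arguments": {
  "series": [
    [[-0.005, -0.023, -0.016, 0], [-0.005, -0.023, -0.017, 0], [0, 0, 0, 0]]
  ]
}}

```text
time_s: 35.83
eef_pos: [0.5046, -0.2596, 0.0949]
tool_rot: [-2.456, -1.958, 0.0]
force: [1.4, 0.6, 1.5]
opening: 0.0643
gripper_force: 8.2
```

Call:
{"name": "step_arm", "arguments": {
  "series": [
    [[-0.0045, -0.02, -0.02, 0], [-0.0045, -0.02, -0.02, 0], [0, 0, 0, 0]]
  ]
}}

```text
time_s: 36.2
eef_pos: [0.5032, -0.2655, 0.0889]
tool_rot: [-2.456, -1.958, 0.0]
force: [0.1, -0.6, 1.0]
opening: 0.0643
gripper_force: 8.2
```

```bash
python3 st.py; python3 bt.py pics/cur_s.png
```

```text
36.2 [ 0.5032 -0.2655  0.0889] F [ 0.1483 -0.6218  0.985 ] T [-0.1116  0.0657 -0.0041] 0.06428648993912008 8.153634088196299
V [165 164 165 164 165 164 166 167 165 167 166 166 167 166 133 134 135 134
 134 134 133 135 134 134 135 133 133 134 134 133 134 133 133 133 134 133
 133 133 134 132 132 132 132  26]
S [ 4  4  4  4  4  4  3  5  4  4  4  4  4  4 33 32 34 33 33 34 33 33 33 35
 35 33 35 34 34 32 34 32 33 34 33 34 35 34 34 34 34 35 34 41]
brown px in bowl 0
pics/cur_s.png leftrim d=(-0.11,0.33) score 0.751
pics/cur_s.png rightrim d=(1.23,0.86) score 0.680
pics/cur_s.png base d=(-0.50,1.19) score 0.841
pics/cur_s.png far d=(-6.53,4.82) score 0.396
```

Call:
{"name": "step_arm", "arguments": {
  "series": [
    [[-0.004, -0.017, -0.022, 0], [-0.004, -0.017, -0.023, 0], [0, 0, 0, 0]]
  ]
}}

```text
time_s: 36.67
eef_pos: [0.502, -0.2706, 0.0821]
tool_rot: [-2.456, -1.958, 0.0]
force: [-0.7, -1.0, -0.3]
opening: 0.0643
gripper_force: 8.1
```

```bash
cat > tl.py <<'E'
from h import *
np.set_printoptions(precision=1,suppress=True)
o=status.get_obs();R=cv2.Rodrigues(o["tool_rot"])[0];P=o["eef_pos"]-.005*R[:,2];Y=R[:,1]*np.sign(R[0,1]);out=np.array([-Y[1],Y[0],0]);z=np.array([0,0,1.])
for h in(.054,.06,.066):
    r=[]
    for t in np.radians([50,60,70,80,90,100,110]):
        u=z*np.cos(t)-out*np.sin(t); v=out*np.cos(t)+z*np.sin(t); r.append(proj("wrist",[P-h*u+.031*v])[0,1])
    print(h,"rows t=50..110",np.array(r))
w=cv2.imread("pics/cur_w.png"); m=cv2.inRange(cv2.cvtColor(w,cv2.COLOR_BGR2HSV),(3,120,60),(18,255,255)); print("wrist brown",int((m[:330]>0).sum()))
E
python3 st.py; python3 bt.py pics/cur_s.png; python3 tl.py
```

```text
36.675 [ 0.502  -0.2706  0.0821] F [-0.737  -0.9575 -0.3199] T [-0.1156  0.0193  0.0183] 0.06427359126830554 8.091446602556971
V [165 164 164 165 166 167 166 167 167 167 168 167 167 134 135 135 135 135
 136 135 134 135 135 134 136 137 135 136 134 135 135 135 135 135 136 134
 135 134 135 134 134 133 134  25]
S [ 4  3  4  4  4  4  4  4  4  4  4  4  4 32 31 34 35 33 34 34 32 33 32 33
 34 35 33 34 33 34 33 32 33 33 33 33 34 34 35 34 34 35 33 34]
brown px in bowl 0
pics/cur_s.png leftrim d=(-0.05,0.73) score 0.641
pics/cur_s.png rightrim d=(0.64,-0.90) score 0.644
pics/cur_s.png base d=(0.54,2.17) score 0.807
pics/cur_s.png far d=(-6.27,5.77) score 0.346
0.054 rows t=50..110 [165.8 165.1 169.7 180.6 198.9 224.8 258.1]
0.06 rows t=50..110 [154.  150.9 153.2 162.2 179.3 205.2 240.2]
0.066 rows t=50..110 [142.6 137.1 136.9 143.7 159.1 184.7 221. ]
wrist brown 33
```

```bash
python3 - <<'E'
from h import *
w=cv2.imread("pics/cur_w.png"); S=cv2.cvtColor(w,cv2.COLOR_BGR2HSV)[:,:,1]; s=imaging.capture("scene")
for r in range(96,340,12):
    x=np.where(S[r,150:480]>18)[0]+150
    # run containing 310
    a=b=310
    while a>150 and S[r,a-1]>14: a-=1
    while b<480 and S[r,b+1]>14: b+=1
    print(r,a,b,b-a,end=" | ")
cv2.imwrite("pics/p.png",np.hstack([cv2.resize(w,(400,300)),cv2.resize(s[150:255,220:360],(400,300),interpolation=2)]))
E
```

```text
96 310 310 0 | 108 263 359 96 | 120 254 372 118 | 132 253 365 112 | 144 253 369 116 | 156 248 369 121 | 168 230 366 136 | 180 244 368 124 | 192 245 370 125 | 204 247 367 120 | 216 245 374 129 | 228 244 369 125 | 240 245 370 125 | 252 242 367 125 | 264 241 369 128 | 276 245 368 123 | 288 238 369 131 | 300 241 373 132 | 312 240 373 133 | 324 233 373 140 | 336 227 370 143 |
```

View pics/p.png

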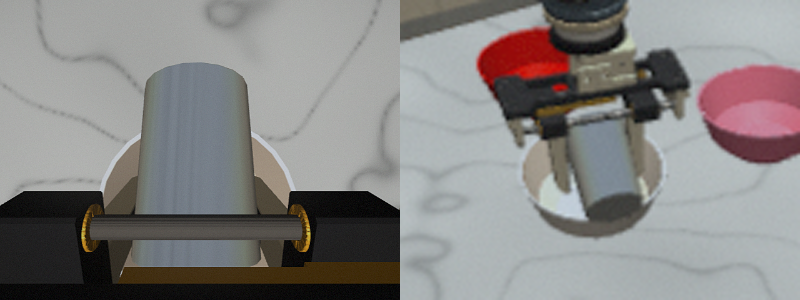

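The wrist half shows the cup almost lying down across the rim, foot edge at crop (195,65). The scene half shows the foot face at (612,205), just outside the rim, and the mouth over the bowl under the jaws. The cup has slid axially in the pads. I'll get the tilt from the foot disc.

```bash
python3 - <<'E'
from h import *
np.set_printoptions(precision=4,suppress=True)
o=status.get_obs();R=cv2.Rodrigues(o["tool_rot"])[0];P=o["eef_pos"]-.005*R[:,2];Y=R[:,1]*np.sign(R[0,1]);out=np.array([-Y[1],Y[0],0]);C=np.array([.495,-.306,.0])
for row,wd in((115,114),(118,117),(122,118)):
    c,d=ray("wrist",(312,row)); F=c+d*(375.747*.062/wd); q=F-P; print(row,"foot centre z",F[2],"out from bowl",(F-C)@out,"rel out,up",q@out,q[2],"h",np.hypot(q@out,q[2]),"t",np.degrees(np.arctan2(q@out,-q[2])))
print("pivot out",(P-C)@out,P[2])
# range of cup width at pivot: row of P
print(proj("wrist",[P]))
E
```

```text
115 foot centre z 0.018684549999977346 out from bowl 0.12093757254034215 rel out,up 0.08471438204174203 -0.06878521166496787 h 0.10912347074992006 t 50.9245698901614
118 foot centre z 0.024608531816398993 out from bowl 0.11906196081404007 rel out,up 0.08283877031543996 -0.06286122984854622 h 0.10398940371713829 t 52.8073814130686
122 foot centre z 0.026922782110064075 out from bowl 0.11693500436378942 rel out,up 0.08071181386518932 -0.06054697955488114 h 0.1008976393709395 t 53.12414247422226
pivot out 0.036223190498600115 0.08746976166494522
[[308.2232 314.2031]]
```

```bash
python3 - <<'E'
from h import *
from scipy.optimize import fsolve
o=status.get_obs();R=cv2.Rodrigues(o["tool_rot"])[0];P=o["eef_pos"]-.005*R[:,2];Y=R[:,1]*np.sign(R[0,1]);out=np.array([-Y[1],Y[0],0]);z=np.array([0,0,1.])
def rows(h,t):
    u=z*np.cos(t)-out*np.sin(t); v=out*np.cos(t)+z*np.sin(t); q=proj("wrist",[P-h*u+.031*v,P-h*u,P-h*u-.031*Y,P-h*u+.031*Y]); return q[0,1],q[1,1],q[3,0]-q[2,0]
for top,c in((102,118),(101,122),(100,126)):
    f=lambda x:[rows(x[0],x[1])[0]-top,rows(x[0],x[1])[1]-c]
    x=fsolve(f,[.075,1.3]); print(top,c,"h %.3f t %.0f width %.0f"%(x[0],np.degrees(x[1]),rows(*x)[2]))
for h in(.075,.08,.085,.09): print(h,[tuple(np.round(rows(h,np.radians(t)))) for t in(60,70,80,90)])
i=imaging.camera_info("wrist"); print("cam",-cv2.Rodrigues(i["rvec"])[0].T@i["tvec"]-P, cv2.Rodrigues(i["rvec"])[0][2])
E
```

```text
102 118 h 0.080 t 84 width 159
101 122 h 0.080 t 81 width 153
100 126 h 0.080 t 76 width 147
0.075 [(np.float64(117.0), np.float64(154.0), np.float64(130.0)), (np.float64(113.0), np.float64(143.0), np.float64(140.0)), (np.float64(116.0), np.float64(134.0), np.float64(152.0)), (np.float64(128.0), np.float64(130.0), np.float64(166.0))]
0.08 [(np.float64(106.0), np.float64(145.0), np.float64(129.0)), (np.float64(99.0), np.float64(132.0), np.float64(140.0)), (np.float64(100.0), np.float64(122.0), np.float64(152.0)), (np.float64(110.0), np.float64(116.0), np.float64(167.0))]
0.085 [(np.float64(95.0), np.float64(136.0), np.float64(128.0)), (np.float64(86.0), np.float64(121.0), np.float64(139.0)), (np.float64(84.0), np.float64(109.0), np.float64(153.0)), (np.float64(91.0), np.float64(102.0), np.float64(169.0))]
0.09 [(np.float64(84.0), np.float64(126.0), np.float64(127.0)), (np.float64(73.0), np.float64(110.0), np.float64(139.0)), (np.float64(68.0), np.float64(96.0), np.float64(153.0)), (np.float64(73.0), np.float64(87.0), np.float64(171.0))]
cam [0.01780085 0.06924295 0.14626   ] [-0.05661745 -0.25161469 -0.96617002]
```

The full foot width in the picture (crop 143 to 250) fits a tilt of about 88° and h of about 80 mm. A few more degrees will let the nuts roll out, so I'll go down mostly, with a slightly firmer grip.

Call:
{"name": "step_arm", "arguments": {
  "series": [
    [[-0.004, -0.016, -0.035, 0], [0, 0, 0, 0], [-0.004, -0.016, -0.035, 0], [0, 0, 0, 0], [0, 0, 0, 0], [0, 0, 0, 0]]
  ],
  "hand": -0.375
}}

```text
time_s: 37.58
eef_pos: [0.5011, -0.2753, 0.0721]
tool_rot: [2.456, 1.959, 0.0]
force: [-0.2, -0.5, -0.1]
opening: 0.0646
gripper_force: 11.9
```

```bash
cat > nut.py <<'E'
from h import *
s=imaging.capture("scene"); w=imaging.capture("wrist"); cv2.imwrite("pics/cur_s.png",s); cv2.imwrite("pics/cur_w.png",w)
for n,i in(("scene",s),("wrist",w)):
    m=cv2.inRange(cv2.cvtColor(i,cv2.COLOR_BGR2HSV),(3,110,40),(17,255,255))
    k,l,st,ce=cv2.connectedComponentsWithStats(m); print(n,[(int(a[4]),*c.astype(int)) for a,c in zip(st[1:],ce[1:]) if a[4]>12 and not(n=="scene" and c[1]>330)][:12])
E
python3 st.py; python3 nut.py; python3 tl.py|tail -1
```

```text
37.575 [ 0.5011 -0.2753  0.0721] F [-0.2485 -0.454  -0.091 ] T [-0.1163  0.0606 -0.0303] 0.06462390969088508 11.929011944448575
V [165 165 166 167 168 167 168 167 168 168 169 168 136 136 136 136 137 136
 135 136 137 136 136 135 136 135 135 135 138 137 136 136 135 136 135 135
 136 137 135 134 135 134 135  26]
S [ 4  3  4  5  4  4  3  3  4  4  4  3 32 31 33 34 33 34 35 36 34 33 33 34
 34 33 34 35 36 33 33 31 33 32 34 33 34 33 34 33 33 33 35 29]
brown px in bowl 0
scene []
wrist [(116, np.int64(152), np.int64(334)), (25, np.int64(476), np.int64(331)), (22, np.int64(463), np.int64(336)), (17, np.int64(477), np.int64(340)), (14, np.int64(143), np.int64(343)), (27, np.int64(140), np.int64(356)), (25, np.int64(139), np.int64(376)), (21, np.int64(484), np.int64(377)), (51, np.int64(144), np.int64(390)), (16, np.int64(485), np.int64(386)), (22, np.int64(504), np.int64(423)), (16, np.int64(594), np.int64(424))]
wrist brown 27
```

```bash
cat > sil.py <<'E'
from h import *
from scipy.optimize import least_squares
w=cv2.medianBlur(cv2.imread("pics/cur_w.png"),5); H=cv2.cvtColor(w,cv2.COLOR_BGR2HSV)
m=((H[:,:,1]>14)|(H[:,:,2]<140)).astype(np.uint8); m=cv2.morphologyEx(m,cv2.MORPH_CLOSE,np.ones((9,9)))
top=[int(np.argmax(m[60:330,c]>0))+60 for c in range(260,361,20)]; print("top rows",top)
for r in range(90,190,8):
    a=b=310
    while a>100 and m[r,a-1]: a-=1
    while b<540 and m[r,b+1]: b+=1
    print((r,a,b,b-a),end=" ")
o=status.get_obs();R=cv2.Rodrigues(o["tool_rot"])[0];P=o["eef_pos"]-.005*R[:,2];Y=R[:,1]*np.sign(R[0,1]);out=np.array([-Y[1],Y[0],0]);z=np.array([0,0,1.]);print()
for h in(.06,.07,.075,.08,.085,.09):
    for t in(75,85,95,105):
        a=np.radians(t);u=z*np.cos(a)-out*np.sin(a); v=out*np.cos(a)+z*np.sin(a); q=proj("wrist",[P-h*u+.031*v,P-h*u-.031*Y,P-h*u+.031*Y]); print((h,t),int(q[0,1]),int(q[1,1]),int(q[2,0]-q[1,0]),end="; ")
print("\npivot out",(P-np.array([.495,-.306,0]))@out,P[2])
E
python3 sil.py
```

```text
top rows [100, 96, 94, 93, 95, 99]
(90, 310, 310, 0) (98, 267, 358, 91) (106, 245, 382, 137) (114, 233, 394, 161) (122, 227, 400, 173) (130, 225, 402, 177) (138, 224, 402, 178) (146, 224, 403, 179) (154, 224, 403, 179) (162, 223, 403, 180) (170, 223, 404, 181) (178, 223, 404, 181) (186, 222, 405, 183) 
(0.06, 75) 156 173 145; (0.06, 85) 169 170 155; (0.06, 95) 191 172 167; (0.06, 105) 221 180 179; (0.07, 75) 127 149 145; (0.07, 85) 137 144 157; (0.07, 95) 156 145 171; (0.07, 105) 187 152 186; (0.075, 75) 113 137 145; (0.075, 85) 120 131 158; (0.075, 95) 138 130 173; (0.075, 105) 169 137 190; (0.08, 75) 98 126 145; (0.08, 85) 103 118 159; (0.08, 95) 119 116 175; (0.08, 105) 149 121 194; (0.085, 75) 83 114 145; (0.085, 85) 86 104 160; (0.085, 95) 100 100 178; (0.085, 105) 129 105 198; (0.09, 75) 69 102 145; (0.09, 85) 68 91 161; (0.09, 95) 79 85 180; (0.09, 105) 107 87 202; 
pivot out 0.031276624897654544 0.07705687989798544
```

Silhouette: width 178 px at centre row 128 fits t ≈ 98°, h ≈ 76 mm, so the foot is now above the mouth. A bit further.

Call:
{"name": "step_arm", "arguments": {
  "series": [
    [[-0.005, -0.02, -0.025, 0], [0, 0, 0, 0], [-0.004, -0.016, -0.025, 0], [0, 0, 0, 0], [0, 0, 0, 0]]
  ]
}}

```text
time_s: 38.4
eef_pos: [0.4997, -0.2807, 0.0644]
tool_rot: [-2.456, -1.958, 0.0]
force: [-0.1, -0.4, -0.4]
opening: 0.0644
gripper_force: 11.9
```

```bash
python3 st.py|head -1; python3 nut.py|head -1; python3 sil.py; python3 bt.py pics/cur_s.png
```

```text
38.4 [ 0.4997 -0.2807  0.0644] F [-0.1442 -0.3929 -0.4073] T [-0.0843  0.0923  0.032 ] 0.06438850558005377 11.887832522043027
scene []
top rows [97, 94, 92, 92, 93, 96]
(90, 310, 310, 0) (98, 253, 373, 120) (106, 230, 395, 165) (114, 221, 405, 184) (122, 218, 409, 191) (130, 217, 409, 192) (138, 218, 409, 191) (146, 218, 409, 191) (154, 217, 409, 192) (162, 217, 410, 193) (170, 217, 410, 193) (178, 217, 410, 193) (186, 217, 415, 198) 
(0.06, 75) 156 173 145; (0.06, 85) 169 170 155; (0.06, 95) 191 172 167; (0.06, 105) 221 180 179; (0.07, 75) 127 149 145; (0.07, 85) 136 144 157; (0.07, 95) 156 145 171; (0.07, 105) 187 152 186; (0.075, 75) 113 137 145; (0.075, 85) 120 131 158; (0.075, 95) 138 130 173; (0.075, 105) 168 137 190; (0.08, 75) 98 126 145; (0.08, 85) 103 118 159; (0.08, 95) 119 116 175; (0.08, 105) 149 121 194; (0.085, 75) 83 114 145; (0.085, 85) 86 104 160; (0.085, 95) 99 100 178; (0.085, 105) 128 104 198; (0.09, 75) 69 102 145; (0.09, 85) 68 91 161; (0.09, 95) 79 85 180; (0.09, 105) 107 87 202; 
pivot out 0.025739882634010242 0.06953773452374333
pics/cur_s.png leftrim d=(-10.00,10.00) score 0.358
pics/cur_s.png rightrim d=(1.30,-0.76) score 0.653
pics/cur_s.png base d=(1.16,3.03) score 0.743
pics/cur_s.png far d=(-6.47,8.20) score 0.225
```

Call:
{"name": "step_arm", "arguments": {
  "series": [
    [[0, 0, 0, 0], [0, 0, 0, 0], [0, 0, 0.08, 0], [0, 0, 0.12, 0], [0, 0, 0, 0], [0, 0, 0, 0]]
  ],
  "hand": -0.3
}}

```text
time_s: 39.35
eef_pos: [0.4996, -0.2806, 0.0946]
tool_rot: [2.456, 1.959, 0.0]
force: [-0.1, 0.5, -2.8]
opening: 0.0639
gripper_force: 30.0
```

```bash
python3 - <<'E'
from h import *
f=[]
for k in range(6):
    imaging.capture("scene"); f.append(status.get_obs()["force"])
print(np.mean(f,0),np.std(f,0))
E
python3 nut.py; python3 sil.py|head -2;  python3 bt.py pics/cur_s.png
```

```text
[ 0.08953888  0.04978009 -2.95437353] [0.367299   0.65929751 0.50418655]
scene [(15, np.int64(280), np.int64(182))]
wrist [(48, np.int64(152), np.int64(329)), (33, np.int64(477), np.int64(335)), (77, np.int64(149), np.int64(339)), (18, np.int64(161), np.int64(338)), (13, np.int64(471), np.int64(337)), (16, np.int64(463), np.int64(339)), (27, np.int64(141), np.int64(355)), (41, np.int64(486), np.int64(364)), (16, np.int64(140), np.int64(367)), (13, np.int64(143), np.int64(383)), (62, np.int64(151), np.int64(389)), (13, np.int64(470), np.int64(386))]
top rows [97, 94, 92, 92, 93, 96]
(90, 310, 310, 0) (98, 253, 371, 118) (106, 232, 393, 161) (114, 218, 404, 186) (122, 219, 408, 189) (130, 219, 408, 189) (138, 219, 408, 189) (146, 219, 408, 189) (154, 218, 409, 191) (162, 218, 409, 191) (170, 218, 409, 191) (178, 218, 409, 191) (186, 218, 409, 191) 
pics/cur_s.png leftrim d=(-0.47,0.14) score 0.871
pics/cur_s.png rightrim d=(-0.10,0.28) score 0.727
pics/cur_s.png base d=(-0.42,0.16) score 0.989
pics/cur_s.png far d=(-6.83,3.49) score 0.559
```

The foot is higher than the grip (tilt about 105°) and the bowl is back in place, but the measured weight of about 2.9 N says the nuts are still inside. I'll shake gently over the bowl's centre.

Call:
{"name": "step_arm", "arguments": {
  "series": [
    [[-0.01, -0.06, 0, 0], [0.022, 0.1, 0, 0], [-0.011, -0.05, 0, 0], [-0.011, -0.05, 0, 0], [0.022, 0.1, 0, 0], [-0.011, -0.05, 0, 0], [-0.011, -0.05, 0, 0], [0.022, 0.1, 0, 0], [-0.022, -0.1, 0, 0], [0, 0, 0, 0]]
  ]
}}

```text
time_s: 41.0
eef_pos: [0.4981, -0.2904, 0.0945]
tool_rot: [2.457, 1.958, 0.0]
force: [0.4, -0.0, -2.5]
opening: 0.0641
gripper_force: 30.0
```

```bash
cat > wt.py <<'E'
from h import *
f=[]
for k in range(8):
    imaging.capture("top"); f.append(status.get_obs()["force"])
o=status.get_obs();print(o["time_s"],o["eef_pos"],"F",np.mean(f,0),np.std(f,0)/8**.5)
E
python3 wt.py; python3 nut.py|head -1; python3 sil.py|head -2
```

```text
41.4 [ 0.49823596 -0.28957242  0.09449789] F [-0.03919598  0.05108209 -2.79666494] [0.18281279 0.24691329 0.22079495]
scene []
top rows [97, 94, 92, 92, 93, 96]
(90, 310, 310, 0) (98, 254, 371, 117) (106, 232, 393, 161) (114, 222, 404, 182) (122, 219, 408, 189) (130, 219, 408, 189) (138, 219, 408, 189) (146, 219, 408, 189) (154, 218, 409, 191) (162, 218, 409, 191) (170, 218, 409, 191) (178, 218, 409, 191) (186, 218, 410, 192)
```

The widths along the cup tell more. The cup crept upwards in the fingers (axis about 25 mm above the grasp point), and the true tilt is only about 81°, so the nuts are still inside. With its foot end on the rim, I'll lower it and let the mouth end sink into the bowl between the fingers.

Call:
{"name": "step_arm", "arguments": {
  "series": [
    [[0, 0, -0.09, 0], [0, 0, -0.08, 0], [0, 0, 0, 0]]
  ]
}}

```text
time_s: 41.88
eef_pos: [0.4979, -0.2894, 0.0679]
tool_rot: [-2.455, -1.957, 0.001]
force: [0.7, -1.1, 1.0]
opening: 0.0638
gripper_force: 30.0
```

Call:
{"name": "step_arm", "arguments": {
  "series": [
    [[0, 0, 0, 0], [-0.003, -0.012, -0.04, 0], [-0.003, -0.012, -0.04, 0], [-0.003, -0.012, -0.035, 0], [0, 0, 0, 0]]
  ],
  "hand": -0.385
}}

```text
time_s: 42.5
eef_pos: [0.4966, -0.2951, 0.0512]
tool_rot: [-2.456, -1.958, 0.0]
force: [-0.5, -2.7, -0.2]
opening: 0.0644
gripper_force: 4.0
```

```bash
python3 st.py|head -1; python3 nut.py|head -1; python3 sil.py|head -2; python3 bt.py pics/cur_s.png
```

```text
42.5 [ 0.4966 -0.2951  0.0512] F [-0.5014 -2.7222 -0.175 ] T [-0.2915  0.0477 -0.0099] 0.0643727001247693 4.000162131269462
scene []
top rows [117, 117, 117, 117, 117, 117]
(90, 310, 310, 0) (98, 310, 310, 0) (106, 310, 310, 0) (114, 310, 310, 0) (122, 197, 433, 236) (130, 198, 432, 234) (138, 198, 432, 234) (146, 199, 431, 232) (154, 199, 431, 232) (162, 200, 430, 230) (170, 200, 429, 229) (178, 201, 429, 228) (186, 201, 436, 235) 
pics/cur_s.png leftrim d=(-10.00,10.00) score 0.330
pics/cur_s.png rightrim d=(0.21,0.44) score 0.797
pics/cur_s.png base d=(-0.71,0.09) score 0.970
pics/cur_s.png far d=(-6.00,-10.00) score 0.354
```

```bash
python3 - <<'E'
import cv2,numpy as np
a=cv2.imread("pics/scene0.png").astype(int);b=cv2.imread("pics/cur_s.png").astype(int)
print("cup nuts scene0 R-B max",(a[250:268,310:335,2]-a[250:268,310:335,0]).max())
for n,i in(("0",a),("now",b)):
    d=i[196:236:3,258:316:4,2]-i[196:236:3,258:316:4,0]; print(n); print(d)
E
python3 wt.py
```

```text
cup nuts scene0 R-B max 104
0
[[ -6  -7  -7  -8 -10   9  17  21  25  16   9 -12  -8  -8  -9]
 [ -9  -9  -9   0  22  22  24  22  21  22  20  19 -11  -8  -7]
 [ -9  -7  -3  21  23  23  21  23  19  20  19  18  17 -14  -7]
 [ -8 -12  20  22  21  22  21  22  22  21  17  18  16  -2  -9]
 [ -9  -9  19  21  22  23  11 -13 -13   1  19  18  17   7  -8]
 [ -7  -9  18  20  10 -20 -20 -21 -18 -14  -9   9  15  -4 -11]
 [ -9 -15  19  16 -18 -19 -19 -21 -17 -10  -4   2  13  -4  -8]
 [ -8  -8   9 -10 -15 -21 -22 -22 -21 -19  -2   9  -2 -10  -8]
 [ -8  -9   3  -8 -11 -21 -21 -22 -21 -21   0   3  10  -8  -9]
 [ -9  -8  -9   8   7  -3 -11  -9  -2   5  11  10  -3  -9  -9]
 [ -9  -9  -8   3   9  10   7  11  10   8   8   5  -8  -7  -8]
 [ -8  -6  -8  -9  -1  10  12   9  10  12  -2  -7  -7  -9  -8]
 [ -9  -9  -8  -7  -9  -8  -5   0  -4  -9  -9  -7 -10  -8  -8]
 [ -9  -8  -8  -7  -7  -9  -8 -10  -8  -8  -8  -7  -9  -9  -9]]
now
[[  1  -1   1  -4  -5   0   1   3 -11  -7  18   0  -5  -9  -7]
 [ 13   4  -2  -4   0  10 -14 -23 -22 -18  18  21 -16 -10  -8]
 [ -7   7  17   2  10   7  -8 -23 -22 -21  10  21  19 -14  -9]
 [ -9  -1  21  18  22   7   0 -21 -23 -23  -4  18  16   0 -11]
 [ -9   3  22  22  22   2   4 -15   3   6   3  22  15  -2 -10]
 [ -9  13  22  23  22 -15   7   4   5   6   6  14  15  -3 -10]
 [-10  -3  19  10  20 -14   5   6   7   4   8   5  15  -8 -10]
 [ -8  -9  19 -11  22  -7  -2   6   7   6   5   9   1 -11 -10]
 [ -8  -9   5  -6  -7  -8 -23   5   4   6   6   2   6  -7 -10]
 [-10 -11  -8  11   0 -16 -21 -12   7   6  10  10  -7 -11  -9]
 [-10  -8  -7  10  10  10  12   9  12  12  11   6  -6  -9  -9]
 [ -8 -10  -8  -8   5  12  11  11  11  10  -1  -8  -9  -7 -10]
 [ -6  -9  -8  -9  -8  -7  -2   2  -1  -7  -7  -9  -9 -10  -8]
 [ -8  -9  -8  -8  -9  -8  -8  -8  -9  -8  -8  -8  -8  -8  -8]]
43.1 [ 0.49688326 -0.29506984  0.05176951] F [-0.12541827 -1.66495244 -0.24805017] [0.12819703 0.19660036 0.20517643]
```

Call:
{"name": "step_arm", "arguments": {
  "series": [
    [[0, 0, 0, 0], [0, 0, 0, 0], [0, 0, 0, 0]]
  ],
  "hand": -0.46
}}

```text
time_s: 43.48
eef_pos: [0.4969, -0.295, 0.0517]
tool_rot: [-2.456, -1.959, -0.0]
force: [0.5, 0.1, 0.4]
opening: 0.0677
gripper_force: 0.0
```

```bash
python3 st.py; python3 nut.py|head -1; python3 sil.py|head -2; python3 bt.py pics/cur_s.png
```

```text
43.475 [ 0.4969 -0.295   0.0517] F [0.5443 0.0801 0.4493] T [-0.0611  0.0464  0.0153] 0.06770526459879188 0.021092309325467795
V [165 165 165 166 167 167 168 168 169 168 169 169 169 169 169 170 170 170
 171 126 128 129 128 128 130 130 128 126 128 128 125 128 130 132 127 124
 127 130 128 130 122 123 124  27]
S [ 4  3  4  5  4  4  4  3  4  4  4  4  4  4  4  4  3  3  3 19 19 21 22 21
 20 21 20 22 24 23 23 22 22 24 24 21 25 24 22 30 20 20 20 35]
brown px in bowl 0
scene []
top rows [161, 151, 145, 145, 146, 151]
(90, 310, 310, 0) (98, 310, 310, 0) (106, 310, 310, 0) (114, 310, 310, 0) (122, 310, 310, 0) (130, 310, 310, 0) (138, 310, 310, 0) (146, 293, 340, 47) (154, 272, 367, 95) (162, 254, 384, 130) (170, 235, 405, 170) (178, 218, 417, 199) (186, 204, 432, 228) 
pics/cur_s.png leftrim d=(-9.00,10.00) score 0.325
pics/cur_s.png rightrim d=(-0.25,0.19) score 0.822
pics/cur_s.png base d=(1.05,0.95) score 0.897
pics/cur_s.png far d=(-7.00,-10.00) score 0.348
```

The foot disc now faces the camera (top arc at row 145), so the mouth points well down into the bowl. I'll grip it and lift gently.

Call:
{"name": "step_arm", "arguments": {
  "series": [
    [[0, 0, 0, 0], [0, 0, 0, 0], [0, 0, 0, 0], [0, 0, 0.06, 0], [0, 0, 0.1, 0], [0, 0, 0.1, 0], [0, 0, 0.1, 0], [0, 0, 0, 0]]
  ],
  "hand": -0.3
}}

```text
time_s: 44.68
eef_pos: [0.4974, -0.2955, 0.1073]
tool_rot: [2.454, 1.957, 0.001]
force: [-0.3, -0.8, -2.4]
opening: 0.064
gripper_force: 29.9
```

```bash
python3 wt.py; python3 st.py|tail -1; python3 nut.py|head -1; python3 sil.py|head -2; python3 bt.py pics/cur_s.png
```

```text
45.075 [ 0.49671175 -0.29497986  0.10533603] F [ 0.06633066 -0.25250853 -1.98735435] [0.10000596 0.19865256 0.22384344]
brown px in bowl 134
scene [(22, np.int64(281), np.int64(175)), (61, np.int64(293), np.int64(215)), (40, np.int64(286), np.int64(218)), (39, np.int64(278), np.int64(219))]
top rows [123, 150, 144, 145, 147, 153]
(90, 310, 310, 0) (98, 310, 310, 0) (106, 310, 310, 0) (114, 310, 310, 0) (122, 310, 310, 0) (130, 310, 310, 0) (138, 310, 310, 0) (146, 294, 337, 43) (154, 268, 364, 96) (162, 253, 380, 127) (170, 242, 391, 149) (178, 228, 406, 178) (186, 217, 415, 198) 
pics/cur_s.png leftrim d=(-0.55,-0.17) score 0.866
pics/cur_s.png rightrim d=(-0.33,-0.07) score 0.955
pics/cur_s.png base d=(-0.39,0.38) score 0.901
pics/cur_s.png far d=(-7.26,3.64) score 0.546
```

The weight dropped by 0.8 N, which matches eight nuts, and brown blobs now show in the bowl at about (278–293, 215–219) in the scene view. Next I carry the empty cup over the free half of the tray, then ease the grip so the foot swings down.

Call:
{"name": "step_arm", "arguments": {
  "series": [
    [[0, 0, 0.18, 0], [0, 0.1, 0.2, 0], [0.013, 0.35, 0, 0], [0.013, 0.38, 0, 0], [0.013, 0.38, 0, 0], [0.013, 0.38, 0, 0], [0.013, 0.38, 0, 0], [0.013, 0.38, 0, 0], [0.013, 0.38, 0, 0], [0.013, 0.38, 0, 0]]
  ]
}}

```text
time_s: 46.52
eef_pos: [0.5123, 0.1733, 0.1629]
tool_rot: [2.456, 1.959, 0.0]
force: [1.2, 0.0, -2.4]
opening: 0.0641
gripper_force: 29.9
```

Call:
{"name": "step_arm", "arguments": {
  "series": [
    [[0.013, 0.38, 0, 0], [0.013, 0.38, 0, 0], [0, 0.05, 0, 0], [0, 0, 0, 0]]
  ]
}}

```text
time_s: 47.02
eef_pos: [0.5161, 0.2929, 0.1624]
tool_rot: [2.455, 1.96, -0.001]
force: [0.1, -0.8, -1.5]
opening: 0.064
gripper_force: 29.9
```

```bash
python3 st.py; python3 bt.py pics/cur_s.png; python3 nut.py|head -1; python3 -c "
import cv2;t=cv2.imread('pics/cur_s.png')
from h import *
m=cv2.inRange(cv2.cvtColor(imaging.capture('top'),cv2.COLOR_BGR2HSV),(3,110,30),(17,255,255));k,l,s,c=cv2.connectedComponentsWithStats(m[190:310,360:490]);print([(int(a[4]),*(b+[360,190]).astype(int)) for a,b in zip(s[1:],c[1:]) if a[4]>5], (m[190:310,360:490]>0).sum())"
```

```text
47.025 [0.5161 0.2929 0.1624] F [ 0.1212 -0.7988 -1.4897] T [-0.179   0.1204  0.073 ] 0.06401408820689498 29.868043316652546
V [ 96  93  90  84  83  84  87 101 123 157 157 157 156 156 156 156 155 156
 144 127 130 129 129 131 133 132 130 132 131 128 131 133 133 131 127 131
 134 131 131 129 129 128 128  27]
S [167 165 174 168 168 176 176 179 186 194 193 192 195 194 192 191 191 188
 149  16  16  16  17  16  19  19  20  22  22  21  21  22  21  20  20  23
  21  23  23  19  18  19  21  40]
brown px in bowl 133
pics/cur_s.png leftrim d=(-0.54,-0.18) score 0.865
pics/cur_s.png rightrim d=(-0.33,-0.07) score 0.957
pics/cur_s.png base d=(-0.39,0.39) score 0.902
pics/cur_s.png far d=(-0.39,-0.20) score 0.945
scene [(60, np.int64(294), np.int64(215)), (40, np.int64(286), np.int64(218)), (39, np.int64(278), np.int64(219))]
[(137, np.int64(422), np.int64(241)), (44, np.int64(415), np.int64(252)), (42, np.int64(428), np.int64(253)), (145, np.int64(421), np.int64(264))] 368
```

The top view shows 368 brown px in the bowl against about 44 per nut, so all eight are there and the bowl hasn't moved. Easing the grip now so the cup swings down.

Call:
{"name": "step_arm", "arguments": {
  "series": [
    [[0, 0, 0, 0], [0, 0, 0, 0], [0, 0, 0, 0], [0, 0, 0, 0]]
  ],
  "hand": -0.38
}}

```text
time_s: 47.78
eef_pos: [0.5163, 0.2928, 0.1627]
tool_rot: [2.456, 1.959, -0.0]
force: [0.0, -2.0, -2.4]
opening: 0.0646
gripper_force: 8.0
```

```bash
python3 st.py; python3 sil.py|sed -n 1,2p
```

```text
47.775 [0.5163 0.2928 0.1627] F [ 0.0154 -1.9517 -2.3727] T [-0.1105  0.095   0.0359] 0.06460081892289732 8.004151387140155
V [103  99  96  92  87  88  94 105 123 160 166 165 165 166 166 165 165 166
 165 166 166 167 166 166 168 170 169 170 171 171 171 171  52  52  52 146
 143 143 145 147 144 144 144  30]
S [165 167 169 171 171 176 169 177 186 193 193 193 194 193 193 193 193 194
 194 192 194 194 193 195 194 191 193 191 192 192 191 190  68  64  57  29
  28  30  29  30  32  31  32  31]
brown px in bowl 133
top rows [60, 60, 60, 60, 60, 60]
(90, 196, 428, 232) (98, 197, 427, 230) (106, 197, 427, 230) (114, 198, 426, 228) (122, 198, 426, 228) (130, 199, 425, 226) (138, 200, 425, 225) (146, 200, 424, 224) (154, 201, 423, 222) (162, 201, 423, 222) (170, 202, 422, 220) (178, 202, 421, 219) (186, 203, 421, 218)
```

```bash
python3 - <<'E'
from h import *
o=status.get_obs();R=cv2.Rodrigues(o["tool_rot"])[0];P=o["eef_pos"]-.005*R[:,2];Y=R[:,1]*np.sign(R[0,1]);out=np.array([-Y[1],Y[0],0]);z=np.array([0,0,1.])
for h in(.03,.04,.05,.06,.07):
    print(h,end=": ")
    for t in(-30,-20,-10,0,10,20):
        a=np.radians(t);u=z*np.cos(a)-out*np.sin(a); v=out*np.cos(a)+z*np.sin(a); q=proj("wrist",[P-h*u+.031*v,P+(.095-h)*u+.0335*v]); print(t,q[:,1].astype(int),end=" ")
    print()
w=cv2.imread("pics/cur_w.png"); print(w[240:344:3,302:318].mean((1)).astype(int).tolist())
E
```

```text
0.03: -30 [258 176] -20 [246 210] -10 [236 255] 0 [227 307] 10 [220 363] 20 [215 417] 
0.04: -30 [261 190] -20 [247 216] -10 [234 250] 0 [222 290] 10 [212 335] 20 [203 379] 
0.05: -30 [265 202] -20 [249 221] -10 [233 246] 0 [218 277] 10 [205 311] 20 [193 347] 
0.06: -30 [268 212] -20 [250 225] -10 [232 243] 0 [215 266] 10 [199 292] 20 [184 320] 
0.07: -30 [271 220] -20 [251 228] -10 [231 240] 0 [211 256] 10 [193 275] 20 [176 297] 
[[42, 134, 172], [42, 133, 172], [43, 134, 173], [42, 134, 173], [43, 103, 131], [39, 48, 54], [39, 48, 53], [39, 48, 53], [38, 46, 52], [40, 48, 53], [40, 48, 52], [41, 48, 52], [44, 52, 57], [147, 137, 130], [141, 135, 129], [143, 135, 127], [143, 134, 127], [143, 135, 127], [145, 135, 127], [144, 133, 126], [144, 134, 127], [143, 134, 125], [145, 135, 128], [146, 137, 129], [147, 138, 130], [146, 136, 128], [144, 134, 125], [145, 135, 126], [141, 133, 124], [143, 134, 125], [143, 134, 125], [141, 132, 123], [143, 134, 125], [79, 81, 81], [45, 49, 51]]
```

The dark side strip (rows 253–277) with a bright flat disc below it means the cup swung to fully inverted, so it was held below its centre of mass. I'll set it mouth-down on the tray floor, regrasp nearer the mouth, trip it over against the loop, and let it swing upright.

Call:
{"name": "step_arm", "arguments": {
  "series": [
    [[0, 0, -0.25, 0], [0, 0, -0.25, 0], [0, 0, -0.05, 0], [0, 0, -0.02, 0], [0, 0, -0.02, 0], [0, 0, -0.02, 0]]
  ]
}}

```text
time_s: 48.62
eef_pos: [0.5168, 0.2932, 0.072]
tool_rot: [2.456, 1.958, 0.002]
force: [-0.0, 0.6, 1.7]
opening: 0.0641
gripper_force: 1.9
```

Call:
{"name": "step_arm", "arguments": {
  "series": [
    [[0, 0, 0, 0], [0, 0, 0, 0], [0, 0, -0.1, 0], [0, 0, -0.1, 0], [0, 0, 0, 0]]
  ],
  "hand": -0.65
}}

```text
time_s: 49.25
eef_pos: [0.5154, 0.2925, 0.0394]
tool_rot: [-2.456, -1.958, 0.005]
force: [1.1, -0.2, 0.1]
opening: 0.0767
gripper_force: 0.0
```

```bash
python3 st.py; python3 - <<'E'
from h import *
o=status.get_obs();R=cv2.Rodrigues(o["tool_rot"])[0];P=o["eef_pos"]-.005*R[:,2];Y=R[:,1]*np.sign(R[0,1]);out=np.array([-Y[1],Y[0],0]);z=np.array([0,0,1.])
B=P*[1,1,0]+[0,0,.006]
for d in(-.008,0,.008): q=proj("wrist",[B+(.0335+d)*out,B+(.031+d)*out+.095*z]); print(d,q[:,1])
w=cv2.imread("pics/cur_w.png"); print([int(x) for x in w[200:330:3,302:318].mean((1,2))])
E
```

```text
49.25 [0.5154 0.2925 0.0394] F [ 1.0812 -0.2438  0.102 ] T [-0.0388  0.1245 -0.0029] 0.07673443393223521 0.0
V [121 155 190 189 190 191 191 191 192 192 192 191 193 193 193 192 191 192
 192 193 192  77  80 170 170 172 171 169 170 170 173 173 170 170 169 162
  76  76  74  74  75  76  76  33]
S [176 181 189 192 193 190 191 193 192 191 191 191 192 190 189 190 192 187
 188 187 186  40  54  27  29  29  28  29  31  30  31  31  32  32  32  33
  30  31  32  32  35  34  35  36]
brown px in bowl 133
-0.008 [233.40682555 327.68695868]
0 [218.01351283 300.02630594]
0.008 [202.28103587 271.18010869]
[161, 162, 162, 161, 159, 156, 159, 159, 160, 161, 159, 160, 160, 161, 163, 162, 163, 161, 160, 160, 158, 160, 159, 160, 158, 156, 156, 137, 72, 72, 73, 72, 73, 72, 72, 72, 71, 72, 72, 72, 72, 71, 70, 71]
```

```bash
python3 - <<'E'
import cv2,numpy as np
w=cv2.medianBlur(cv2.imread("pics/cur_w.png"),5);H=cv2.cvtColor(w,cv2.COLOR_BGR2HSV)
for r in range(140,345,8):
    print(r,''.join('Y' if H[r,c,1]>110 else('#' if H[r,c,2]<45 else('d' if H[r,c,2]<110 else('b' if H[r,c,1]>12 else '.'))) for c in range(100,540,8)))
E
```

```text
140 ...YYYYYYYYYYYYYYYYYYYYYYYYYYYYYYYYYYYYYYYYYYYYYYYY....
148 ...YYYYYYYYYYYYYYYYYYYYYYYYYYYYYYYYYYYYYYYYYYYYYYYY....
156 ...YYYYYYYYYYYYYYYYYYYYYYYYYYYYYYYYYYYYYYYYYYYYYYYY....
164 ...YYYYYYYYYYYYYYYYYYYYYYYYYYYYYYYYYYYYYYYYYYYYYYYY....
172 ...bYYYYYYYYYYYYYYYYYYYYdddddddYYYYYYYYYYYYYYYYYYYb....
180 ....YYYYYYYYYYYYYYYYYYddd.bbbbdddYYYYYYYYYYYYYYYYY.....
188 ....YYYYYYYYYYYYYYYYYbbbbbbbbbbbbbYYYYYYYYYYYYYYYY.....
196 ....YYYYYYYYYYYYYYYbbbbbbbbbbbbbbbbbYYYYYYYYYYYYYY.....
204 ....YYYYYYYYYYYYYYbbdbbbbbbbbbbbbbdbbbYYYYYYYYYYYY.....
212 ....YYYYYYYYYYYYYbbddbbbbbbbbbbbbbdddbbYYYYYYYYYYY.....
220 ....YYYYYYYYYYYYbbdddbbbbbbbbbbbbbddddbbYYYYYYYYYY.....
228 ....YYYYYYYYYYYbbdddbbbbbbbbbbbbbbdddddbbYYYYYYYYY.....
236 ....bYYYYYYYYYbbdddddbbbbbbbbbbbbbddddddbYYYYYYYYb.....
244 .....YYYYYYYYYbddddddbbbbbbbbbbbbbddddddbbYYYYYYY......
252 .....YYYYYYYYbbddddddbbbbbbbbbbbbbdddddddbYYYYYYY......
260 .....YYYYYYYYbddddddddbbbbbbbbbbbddddddddbbYYYYYY......
268 .....YYYYYYYbbdddddddddbbbbbbbbbddddddddddbYYYYYY......
276 .....YYYYYYYbbddddddddddbbbbbb.dddddddddddbYYYYYY......
284 .....YYYYYYYbdddddddddddddddddddddddddddddbYYYYYY......
292 .....YYYYYYYbdddddddddddddddddddddddddddddbYYYYYY......
300 .....bYYYYYdbdddddddddddddddddddddddddddddb.YYYYb......
308 #####.YYYYddbdddddddddddddddddddddddddddddbdbYYY.######
316 #####.YYYdddb.ddddddddddddddddddddddddddddbdddYY.######
324 #####.YYddddbbddddddddddddddddddddddddddddbddddY.######
332 ##YYY.Yddddddbddddddddddddddddddddddddddd.bddddY.YYYY##
340 #YYYYddddddd#b.ddddddddddddddddddddddddddbddddddbYYYY##
```

The map shows a rim ring (rows 180–340) around a bright inner floor disc (rows 184–280). The cup is upright, and rim and floor give the same offset, so it's standing straight on the tray floor at about (0.521, 0.318). I read it wrongly as inverted. It was hanging upright and is already set down, so I'll open and retreat straight up.

Call:
{"name": "step_arm", "arguments": {
  "series": [
    [[0, 0, 0, 0], [0, 0, 0, 0], [0, 0, 0.1, 0], [0, 0, 0.2, 0], [0, 0, 0.3, 0], [0, -0.1, 0.3, 0], [0, -0.2, 0.2, 0], [-0.1, -0.3, 0, 0], [-0.2, -0.3, 0, 0], [0, 0, 0, 0]]
  ],
  "hand": -1
}}

```text
time_s: 50.6
eef_pos: [0.47, 0.156, 0.2074]
tool_rot: [2.458, 1.956, 0.0]
force: [0.8, -0.7, 0.4]
opening: 0.093
gripper_force: 0.0
```

```bash
python3 - <<'E'
from h import *
from plant import imaging
o=status.get_obs();print(o["time_s"],o["eef_pos"],o["force"])
t=imaging.capture("top"); s=imaging.capture("scene"); w=imaging.capture("wrist")
cv2.imwrite("pics/z_t.png",t);cv2.imwrite("pics/z_s.png",s)
H=cv2.cvtColor(cv2.medianBlur(s,3),cv2.COLOR_BGR2HSV)
uv=proj("scene",[[.521,.318,.006],[.521,.318,.101]]); print("expected foot,rim in scene",uv)
for r in range(320,440,4): print(r,''.join('g' if H[r,c,0]>40 and H[r,c,0]<90 and H[r,c,1]>90 else('Y' if H[r,c,1]>100 else('d' if H[r,c,2]<95 else('b' if H[r,c,1]>16 else '.'))) for c in range(340,490,3)))
m=cv2.inRange(cv2.cvtColor(t,cv2.COLOR_BGR2HSV),(3,110,30),(17,255,255)); k,l,st,c=cv2.connectedComponentsWithStats(m); print("brown top",[(int(a[4]),*b.astype(int)) for a,b in zip(st[1:],c[1:]) if a[4]>8 and b[1]>90])
# bystanders: change against the first top view
T0=cv2.imread("pics/top0.png")
for n,(u,v,r) in {"ramekin":(361,147,20),"planter":(233,146,22),"bottle":(103,210,22),"red":(528,274,38),"pink":(432,354,38),"bowlrim":(423,250,40)}.items():
    A=T0[v-r:v+r,u-r:u+r]; B=t[v-r-6:v+r+6,u-r-6:u+r+6]; q=cv2.matchTemplate(B,A,cv2.TM_CCOEFF_NORMED); _,x,_,p=cv2.minMaxLoc(q); print(n,p[0]-6,p[1]-6,round(x,3))
E
python3 bt.py pics/z_s.png
```

```text
50.6 [0.4699733  0.15596146 0.2074322 ] [ 0.77305429 -0.72618896  0.3842441 ]
expected foot,rim in scene [[402.50569918 371.78837155]
 [407.18650069 344.9520898 ]]
320 ..................................................
324 ..................................................
328 .........................bY.......................
332 ...............bYYYbYYYYYYYY......................
336 ............YYbbYYYb..ddbbYYY.....................
340 ..........bYYYYYYYbddddddd.YYb....................
344 .....bYYYYYYYYYYYYddddddddddYYb...................
348 .....YYYYYYYYYYYYYddddddddddbYY...................
352 .....YYYYYYYYYYYYd.dddddddddYYYY..................
356 .....bYYYYYYYYYYYddd.ddddddbYYYYY.................
360 ......YYYYYYYYYYYdddddbbb.dbYYYYYY................
364 .......YYYYYYYYYYddddddddddYYYYYYYb...............
368 .......YYYYYYYYYYddddddddddYYYYYYYYb..............
372 ........YYYYYYYYYdddddddddbYbbb.YYYY..............
376 ........bYYYYYYYYdddddddddYbbbbbbYYYY.............
380 .........YYYYYYYYYddddddddYddbbbYYYYYY............
384 .........bYYYYYYYYYYddddYgggdddbYYYYYYb...........
3
[... 493 characters left out ...]

424 ...............bYYYYYYgggggggggYYYYYYYYYYYYYYYY...
428 .......b........YYYYYYYggggggggYYYYYYYYYYYYYYYY...
432 ................bYYYYYYYggggggYYYYYYYYYYYYYYYY....
436 .................YYYYYYYYYYYYYYYYYYYYYYYYYb.......
brown top [(136, np.int64(422), np.int64(241)), (43, np.int64(415), np.int64(252)), (41, np.int64(428), np.int64(253)), (145, np.int64(421), np.int64(264)), (422, np.int64(635), np.int64(451))]
ramekin 0 0 0.999
planter 0 0 1.0
bottle 0 0 0.999
red 0 0 1.0
pink 0 0 0.999
bowlrim 0 -1 0.349
pics/z_s.png leftrim d=(-0.53,-0.17) score 0.862
pics/z_s.png rightrim d=(-0.33,-0.07) score 0.956
pics/z_s.png base d=(-0.38,0.38) score 0.902
pics/z_s.png far d=(-0.40,-0.22) score 0.939
```

The final images check out:
- The cup stands upright, rim near (405,346) and foot near (405,375), on the tray floor, clear of the bottle.
- All the brown pixels are inside the bowl.
- The bystanders haven't moved and the bowl has stayed within 1 px.

I'm handing it in.

```bash
python3 -c "
from plant import job_done
print(job_done())"
```

```text
the job is handed in; nothing more can be done
None
```

I handed the job in at about 51 s: the images show the hazelnuts in the bowl (brown area and weight loss both match all eight) and the empty cup upright on the tray next to the bottle, with the bowl within about 2 mm of its place and nothing else moved; the arm can't tilt its tool, so I tipped the cup against the bowl's rim, rocking the bowl briefly, and let the mouth drop the last few centimetres into it.

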